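# Hang a spare filter on the bent display rod

### The arm

A 6-joint arm with a two-finger parallel gripper is mounted at the origin on the work surface. World frame = base frame: x ahead of the robot, y to its left, z up, the work surface at z = 0. Lengths are in m, angles in rad, forces in N, time in s.
With the tool pointing down it reaches from about 0.325 to 0.85 m from the base axis. Payload 15.5 kg.
Tool frame: the origin (TCP) lies midway between the tips of the shut fingers; the grasp point (between the pads) lies 19 mm behind it; z points along the fingers, y is the direction in which the jaws open and shut (so a half turn about z gives the same grasp; the last joint's range is limited). The gripper opens to 91 mm and grips with 3 to 60 N. Pads are 32 mm wide; open, the fingers measure 118 mm over their backs; the gripper's body (76 mm by 178 mm) begins 60 mm behind the grasp point.
Start: joints at [1.04, 0.494, 1.345, -0, 1.302, -0.096], TCP at [0.264, 0.567, 0.214] pointing down, gripper open.
Joint ranges: [-2.91, 2.91], [-0.82, 2.16], [0.22, 2.67], [-1.22, 4.37], [0.12, 2.79], [-3.08, 3.08]. Speed limits (rad/s): [1.89, 1.89, 2.57, 3.01, 3.01, 3.01].

### API

Orientations are given as a rotation vector (axis times angle).
In Python, from workcell import observe, capture, camera_params, job_done gives the robot as it stands.
- The arm moves only by the tool servo_tool, never from a script. Its argument "steps" is a list of rows, each an object with "dp": the shift along the tool's x, y, z in mm, a list of three; "dr": the turn, a rotation vector about the tool's x, y, z in rad, a list of three; "hand": the opening, from 0 (shut) to 1 (fully open). In form: [{"dp": [dx, dy, dz], "dr": [rx, ry, rz], "hand": hand}, ...]. A call has 1 to 12 rows; each row is the pose to reach, as a shift and turn from the pose commanded when the call began, along the tool's axes at that moment; what a row does not reach only later rows make up. A row lasts 1/10 s, in which the tool goes at most 50 mm and 8.59 degrees, less where a joint would pass 70% of its speed; a pose out of reach is approached as far as the arm can. A call with a gripper value outside its range is refused whole. The fingers move at their own pace and stop on an object; the grip force is fixed at half the most. Time passes only in rows, so rows that repeat a pose let the fingers close. It gives the time, the measured TCP pose, the force and the opening at its end, in the units of the state.
- observe(): the state, without advancing time (a new reading comes with each control period).
- capture(name): name is "scene" or "top" or "wrist"; returns (picture, depth): 400x640x3 uint8, red, green, blue; 400x640 float32, m along the optical axis (not along the pixel's ray), 0 where there is no reading.
- camera_params(name): a dict with "vfov" (degrees; the focal length in pixels is half the picture's height over the tangent of half this angle, whatever the lens; pixels are square), "cx", "cy" (the principal point, pixels), "R" (3x3) and "t" (3): a world point X has camera coordinates R X + t. Camera axes: x right, y down, z forward; pixel columns grow to the right and rows downward; lengths in m; the calibration is good to about 2 mm. A picture is of the moment at which its call begins: read the wrist's pose just before it. camera_params takes no time and is no camera call; for the wrist camera it gives the pose at the moment of the call.
- job_done(): hands the job in, once; it reports no verdict.
The state is a dict: "t": time; "q": joint angles; "qd": joint speeds; "effort": joint torques, N m; "ee_pos": TCP position; "tool_rot": TCP orientation; "force": force on the tool from outside, world axes, zero at the start; "torque": the same for the moment, N m; "finger_gap": finger opening in m.
Only numpy, scipy, OpenCV 4.12 (cv2) and the standard library are available. Lean on these libraries where they do the work, as an engineer would, in place of code of your own. Each camera call takes 0.05 s, during which the arm holds its last target.

### The job

Hang the loose filter with the drilled head on the bent steel rod of the display stand: put its hole over the free end of the rod, slide it along and around the bend, and push it fully home against the stop collar at the post. Ease it along with a light hand, never pressing it against the rod with more than about 10 N or jamming it, then let go so that it hangs there upright and still. Leave the other goods on the shelf where they are.

Things in the scene. Friction and masses are not known exactly. Their poses are not given: they have to be found in the camera images.
- filter: Loose filter, 127 mm high, 0.2-0.4 kg, standing on its flat underside (origin at its centre; z up, x along the hole). Grey round canister, diameter 44 mm, to height 55; aluminium head block 20 (x) x 34 (y) mm, height 55 to 87, drilled right through along x; flat lug on top to hold, 24 (x) x 12 (y) mm, height 87 to 127. Both ends alike. Bottom-heavy: hangs upright by its hole.
- filter_bore (a point): Centre of the round hole (diameter 16 mm) in the filter's head block, 71 mm above the underside, half way through the 20 mm block; same axes as filter (x along the hole).
- stand: Display stand fixed to the shelf: base plate 110 x 90 x 8 mm, post of diameter 20 mm, 138 mm high, and a rigid bent steel rod, 12 mm thick, running level from the post along -x, centre line 130 mm above the shelf: straight to 140 mm from the post axis, then a bend to the free end (see rod_bend, rod_tip). Origin on the shelf under the post axis, z up.
- rod_bend (a point): Nominal start of the bend, 140 mm from the post axis along -x of the stand, fixed to the stand (not to the rod), stand's axes. From here outwards: level bend of radius 60 mm (centre line), about 75 degrees, from -x towards -y of the stand. Bent by hand: sideways kinks of up to 0.1 rad at 60 mm from the post axis and at both ends and the middle of the bend, so follow it by feel.
- rod_tip (a point): Free end of the rod, on its centre line, 130 mm above the shelf. x points along the straight front piece (94 mm long, from this tip to the bend) towards the bend, z up. The last 16 mm taper from 12 down to 6 mm diameter.
- stop_face (a point): Centre of the outer face of the stop collar (diameter 26 mm) on the rod, 45 mm from the post axis; axes of stand (x towards the post). With the filter home its head block touches this face: the centre of the hole is then 10 mm before it.
- carton: White cardboard carton 100 x 70 x 80 mm high, bystander. Origin at the centre of its underside.
- spin_on: Yellow round filter can without head or hole, diameter 78 mm, 86 mm high, bystander. Origin at the centre of its underside.
- tin: Flat round steel tin, diameter 69 mm, 40 mm high, bystander. Origin at the centre of its underside.
Things that resemble listed ones, but are neither listed nor needed, are in the scene too. There is more than one size of the filter; the one meant has the size given above.

How it is judged:
On the way, in this order (a step that is already met when the one before it is completed fails the run):
1. the filter is threaded on the front piece of the rod, its hole's centre at least 25 mm past the free end (x of filter_bore in the frame of rod_tip above 0.025 m and y of filter_bore in the frame of rod_tip between -0.006 and 0.006 m and z of filter_bore in the frame of rod_tip between -0.008 and 0.008 m).
2. the filter is past the bend, on the straight piece before the stop collar (x of filter_bore in the frame of stand between -0.12 and -0.07 m and y of filter_bore in the frame of stand between -0.015 and 0.015 m and z of filter_bore in the frame of stop_face between -0.01 and 0.01 m).
At the end, for the whole second after the job is handed in: The filter hangs on the rod, let go and still (below 20 mm/s and 0.3 rad/s), with its head against the stop collar (at most 4 mm gap), the centre of its hole within 6 mm sideways and 8 mm up or down of the rod's centre line, and upright within 0.3 rad (x of filter_bore in the frame of stop_face between -0.014 and -0.006 m and y of filter_bore in the frame of stop_face between -0.006 and 0.006 m and z of filter_bore in the frame of stop_face between -0.008 and 0.008 m and angle between filter's own z axis and vertical below 0.3 rad and linear speed of filter below 0.02 m/s and angular speed of filter below 0.3 rad/s); the robot touches nothing.
It fails at once if the filter presses on the rod with more than 12 N, or on the stop collar or post with more than 20 N (forced or jammed) (contact force between filter and stand above 20 N or contact force between filter and rod_back above 12 N or contact force between filter and rod_bend1 above 12 N or contact force between filter and rod_bend2 above 12 N or contact force between filter and rod_front above 12 N).
It fails at once if the carton, the yellow filter can or the tin is moved by more than 20 mm (distance of any of carton, spin_on, tin from where it was at the start of the episode above 0.02 m).
It also fails if it takes over 72 s, if anything falls off the work surface, if the arm or the gripper's body presses on something with over 40 N, if the wrist force passes 120 N, or if a joint passes its speed limit or range.

## Working session

There is one attempt and no reset: what is moved stays moved. The work goes in short steps, Python scripts to look and compute and a tool call to move; the robot and the scene stay as the last step left them, time stands still between calls to the robot, and variables do not carry over. Pictures are saved under pics/ and viewed, and the job is handed in when it is done.

Besides the shell and the picture viewer there is one more tool, called after ">>>" as a command line: name --argument value ..., lists and objects as JSON in quotes. servo_tool: Moves the arm, as the interface text tells. Its arguments: {"type":"object","properties":{"steps":{"type":"array"}},"required":["steps"]}

```bash
ls; mkdir -p pics; cat > h.py <<'E'
import numpy as np, cv2
from workcell import observe, capture, camera_params, job_done
def K(n):
    p=camera_params(n); f=200/np.tan(np.radians(p['vfov'])/2)
    return p,f
def save(n,name):
    p,f=K(n); im,d=capture(n)
    cv2.imwrite(f'pics/{name}.png',im[:,:,::-1]); np.savez(f'pics/{name}.npz',im=im,d=d,R=p['R'],t=p['t'],f=f,cx=p['cx'],cy=p['cy'])
    return im,d
def load(name): return np.load(f'pics/{name}.npz')
def cloud(z):
    d=z['d']; v,u=np.mgrid[0:400,0:640]
    c=np.stack([(u-z['cx'])*d/z['f'],(v-z['cy'])*d/z['f'],d],-1)
    return (c-z['t'])@z['R']
def ray(z,u,v,h):
    o=-z['R'].T@z['t']; r=z['R'].T@np.array([(u-z['cx'])/z['f'],(v-z['cy'])/z['f'],1])
    return o+r*(h-o[2])/r[2]
E
python3 - <<'E'
from h import *
s=observe(); print({k:np.round(v,3) for k,v in s.items()})
for n in ['scene','top','wrist']:
    save(n,n+'0'); p,f=K(n); print(n,p,f)
E
```

```text
pics
{'t': np.float64(0.0), 'q': array([ 1.04 ,  0.494,  1.346, -0.   ,  1.303, -0.096]), 'qd': array([ 0.001,  0.   , -0.001,  0.001, -0.   ,  0.001]), 'effort': array([-1.0000e-03, -8.7883e+01, -3.8185e+01,  7.1000e-02,  5.3000e-02,
       -0.0000e+00]), 'ee_pos': array([0.264, 0.566, 0.213]), 'tool_rot': array([-6.790e-01, -3.067e+00,  2.000e-03]), 'force': array([-0.709,  0.746, -0.478]), 'torque': array([ 0.011, -0.018,  0.008]), 'finger_gap': np.float64(0.091)}
scene {'vfov': 50.46675729582544, 'cx': 309.9883783641811, 'cy': 201.95431353786714, 'R': array([[-0.38532153,  0.92263607, -0.01643156],
       [ 0.73143745,  0.29451779, -0.61502726],
       [-0.56260695, -0.2490019 , -0.78833462]]), 't': array([ 0.26133773, -0.3323468 ,  1.28536659])} 424.3797311211195
top {'vfov': 50.2726648819978, 'cx': 324.2623111972859, 'cy': 203.99403758071045, 'R': array([[ 0.0232732 , -0.99972778, -0.00164975],
       [-0.99265381, -0.02291247, -0.11879994],
       [ 0.1187298 ,  0.00440248, -0.99291684]]), 't': array([-0.08708295,  0.59000446,  0.97621869])} 426.2504409737705
wrist {'vfov': 68.02913946040721, 'cx': 315.3290575128345, 'cy': 200.0328393362487, 'R': array([[ 4.22914720e-01,  9.06169468e-01,  1.87121057e-04],
       [ 8.71430250e-01, -4.06758329e-01,  2.74147735e-01],
       [ 2.48500421e-01, -1.15778050e-01, -9.61687571e-01]]), 't': array([-0.62529643, -0.03008612,  0.39097318])} 296.3496119197222
```

View pics/scene0.png

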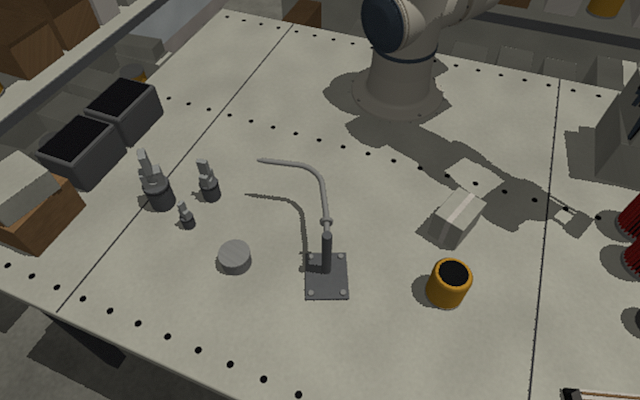

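View pics/top0.png

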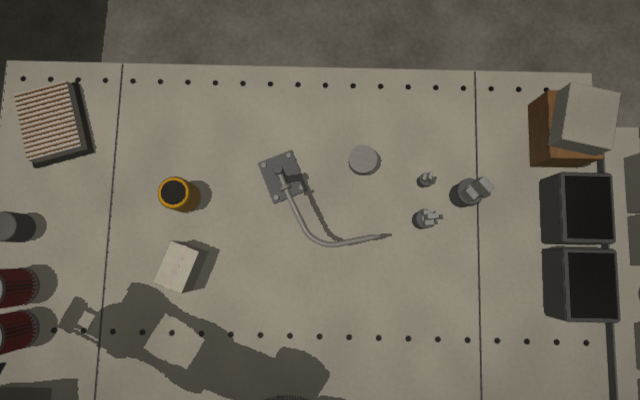

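View pics/wrist0.png

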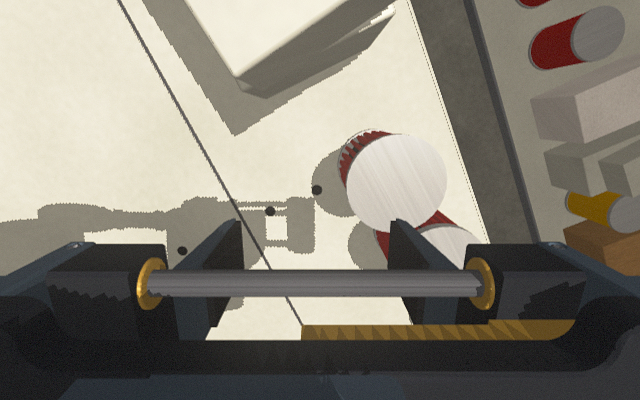

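Three filters resemble the one meant. In the scene view they are at (155,180), (207,180) and (186,215); in the top view at (468,190), (427,218) and (427,179). I'll measure all three from depth and crop each one.

```bash
python3 - <<'E'
from h import *
z=load('top0'); P=cloud(z); zs=load('scene0'); Q=cloud(zs)
def comps(P,lo,hi,xr,yr,name):
    m=((P[...,2]>lo)&(P[...,2]<hi)&(P[...,0]>xr[0])&(P[...,0]<xr[1])&(P[...,1]>yr[0])&(P[...,1]<yr[1])).astype(np.uint8)
    n,l,st,c=cv2.connectedComponentsWithStats(m)
    for i in range(1,n):
        if st[i,4]<15: continue
        p=P[l==i]; print(name,c[i].round(),st[i,4],'min',p.min(0).round(3),'max',p.max(0).round(3),'med',np.median(p,0).round(3))
comps(P,0.01,0.3,(0.2,0.75),(-0.55,0.4),'top')
comps(Q,0.01,0.3,(0.2,0.75),(-0.55,0.4),'scene')
print(len(P[(P[...,2]>0.1)&(P[...,1]<-0.15)]))
a=cv2.resize(z['im'][160:250,400:500],None,fx=5,fy=5,interpolation=cv2.INTER_CUBIC)
b=cv2.resize(zs['im'][140:240,125:235],None,fx=4.5,fy=4.5,interpolation=cv2.INTER_CUBIC)
b=cv2.resize(b,(int(b.shape[1]*450/b.shape[0]),450))
o=np.hstack([a,b])[:,:,::-1]
o=cv2.resize(o,(790,int(o.shape[0]*790/o.shape[1])));cv2.imwrite('pics/crop.png',o)
E
```

```text
top [363. 159.] 678 min [ 0.67  -0.197  0.01 ] max [ 0.739 -0.13   0.045] med [ 0.703 -0.162  0.04 ]
top [288. 156.] 28 min [0.704 0.011 0.01 ] max [0.721 0.024 0.016] med [0.713 0.019 0.012]
top [267. 163.] 46 min [0.676 0.053 0.01 ] max [0.709 0.085 0.018] med [0.692 0.071 0.011]
top [312. 214.] 960 min [ 0.491 -0.192  0.01 ] max [0.691 0.055 0.151] med [ 0.538 -0.028  0.135]
top [425. 179.] 176 min [ 0.643 -0.325  0.01 ] max [ 0.672 -0.298  0.089] med [ 0.654 -0.309  0.045]
top [178. 194.] 1148 min [0.569 0.231 0.01 ] max [0.643 0.306 0.091] med [0.603 0.259 0.084]
top [470. 191.] 904 min [ 0.595 -0.435  0.01 ] max [ 0.655 -0.376  0.176] med [ 0.62  -0.396  0.083]
top [299. 186.] 36 min [ 0.63  -0.023  0.01 ] max [0.647 0.004 0.018] med [ 0.637 -0.013  0.012]
top [276. 196.] 22 min [0.604 0.04  0.01 ] max [0.616 0.052 0.017] med [0.61  0.044 0.012]
top [425. 218.] 392 min [ 0.541 -0.328  0.01 ] max [ 0.586 -0.285  0.13 ] med [ 0.56  -0.3    0.069]
top [180. 266.] 1840 min [0.382 0.204 0.01 ] max [0.498 0.302 0.087] med [0.439 0.245 0.08 ]
scene [154. 183.] 1324 min [ 0.595 -0.435 
[... 151 characters left out ...]
0.303  0.063]
scene [316. 230.] 1697 min [ 0.489 -0.196  0.01 ] max [0.725 0.06  0.15 ] med [0.634 0.008 0.128]
scene [456. 217.] 2027 min [0.379 0.201 0.01 ] max [0.497 0.3   0.086] med [0.462 0.248 0.081]
scene [185. 215.] 311 min [ 0.642 -0.331  0.01 ] max [ 0.672 -0.301  0.091] med [ 0.661 -0.311  0.042]
scene [234. 255.] 906 min [ 0.667 -0.2    0.01 ] max [ 0.737 -0.131  0.046] med [ 0.707 -0.161  0.041]
scene [448. 282.] 1772 min [0.569 0.228 0.01 ] max [0.643 0.303 0.092] med [0.623 0.264 0.084]
scene [341. 273.] 61 min [0.623 0.047 0.01 ] max [0.668 0.069 0.013] med [0.646 0.057 0.011]
scene [338. 290.] 154 min [0.652 0.04  0.01 ] max [0.71  0.085 0.018] med [0.687 0.067 0.011]
10562
```

View pics/crop.png

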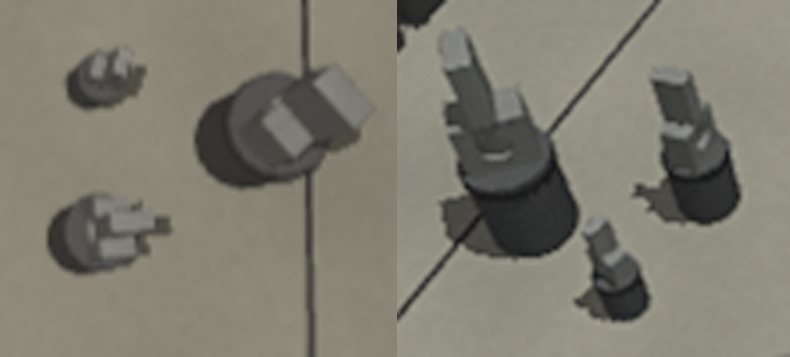

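The crop shows a tall big filter (177 mm), a small one (90 mm), and the one at top (427,218), scene (207,180). That last one is about 44 mm across and 130 mm high, which matches the size given. Next: its yaw, the rod's course and the stand's post.

```bash
python3 - <<'E'
from h import *
for n in ['top0','scene0']:
    z=load(n); P=cloud(z)
    reg=(P[...,0]>.53)&(P[...,0]<.6)&(P[...,1]>-.345)&(P[...,1]<-.275)
    for lo,hi in [(.115,.14),(.08,.095),(.052,.062)]:
        m=reg&(P[...,2]>lo)&(P[...,2]<hi); p=P[m]
        if len(p)<5: print(n,lo,len(p)); continue
        r=cv2.minAreaRect((p[:,:2]*1000).astype(np.float32)); print(n,lo,len(p),np.round(r[0],1),np.round(r[1],1),round(r[2],1),'zmed',np.median(p[:,2]).round(4),p[:,2].max().round(4))
    # canister circle
    m=reg&(P[...,2]>.01)&(P[...,2]<.05); print('can',len(P[m]))
    pp=P[m][:,:2]
    from scipy.optimize import least_squares
    s=least_squares(lambda c:np.hypot(pp[:,0]-c[0],pp[:,1]-c[1])-.022,[.562,-.308],loss='soft_l1',f_scale=.001); print('circ',s.x.round(4),np.abs(s.fun).mean().round(4))
    # rod
    m=(P[...,2]>.115)&(P[...,2]<.16)&(P[...,0]>.45)&(P[...,0]<.75)&(P[...,1]>-.24)&(P[...,1]<.1)
    p=P[m]; print('rod',len(p))
    # bin by y
    for y in np.arange(-.2,.05,.01):
        k=p[(p[:,1]>=y)&(p[:,1]<y+.01)]
        if len(k)>2: print(round(y+.005,3),len(k),k[:,0].min().round(4),k[:,0].max().round(4),np.median(k,0).round(4),k[:,2].max().round(4))
t=load('top0'); s=load('scene0')
def big(im,x0,y0,w,h,f): return cv2.resize(im[y0:y0+h,x0:x0+w],None,fx=f,fy=f,interpolation=cv2.INTER_CUBIC)
cv2.imwrite('pics/rodtop.png',big(t['im'],255,140,150,110,5)[:,:,::-1])
cv2.imwrite('pics/rodsc.png',big(s['im'],235,140,130,120,5)[:,:,::-1])
E
```

```text
top0 0.115 72 [ 563.2 -308. ] [12.  24.8] 7.1 zmed 0.1263 0.1305
top0 0.08 92 [ 563.  -306.8] [33.8 22.1] 7.5 zmed 0.0868 0.0946
top0 0.052 115 [ 560.3 -304.8] [43.6 36.6] 37.6 zmed 0.0555 0.0615
can 55
circ [ 0.5636 -0.3084] 0.0003
rod 897
-0.195 3 0.5146 0.5188 [ 0.5166 -0.1917  0.131 ] 0.1334
-0.185 21 0.5099 0.5188 [ 0.5144 -0.1849  0.1331] 0.136
-0.175 26 0.5076 0.5185 [ 0.514  -0.1744  0.1347] 0.1371
-0.165 25 0.5052 0.516 [ 0.5115 -0.1658  0.1357] 0.1385
-0.155 28 0.5029 0.5157 [ 0.5092 -0.1552  0.1361] 0.1379
-0.145 29 0.5007 0.5135 [ 0.5068 -0.1447  0.1357] 0.1397
-0.135 26 0.4982 0.5111 [ 0.5036 -0.1343  0.1346] 0.1397
-0.125 25 0.4959 0.5089 [ 0.5023 -0.1257  0.1346] 0.1386
-0.115 29 0.4936 0.5065 [ 0.4999 -0.1152  0.1355] 0.1397
-0.105 29 0.4912 0.5041 [ 0.4975 -0.1048  0.1353] 0.1386
-0.095 28 0.491 0.5017 [ 0.4953 -0.0943  0.135 ] 0.138
-0.085 26 0.4908 0.5016 [ 0.497  -0.0857  0.1347] 0.1395
-0.075 30 0.4908 0.5034 [ 0.4969 -0.0752  0.1347] 0.1399
-0.065 31 0.4946 0.5094 [ 0.5009 -0.0645  0.135 ] 0.1376
-0.055 26 0.4987 0.5156 [ 0.5068 -0.0539  0.1346] 0.1396
-0.045 41
[... 1376 characters left out ...]
5012 [ 0.4969 -0.085   0.1365] 0.1393
-0.075 25 0.4903 0.5032 [ 0.499  -0.0752  0.1363] 0.1405
-0.065 24 0.4945 0.5076 [ 0.5023 -0.0651  0.1368] 0.1407
-0.055 26 0.499 0.5149 [ 0.5084 -0.0551  0.137 ] 0.1402
-0.045 28 0.505 0.5252 [ 0.5164 -0.0447  0.1368] 0.1396
-0.035 40 0.5144 0.5456 [ 0.5296 -0.0352  0.1365] 0.1401
-0.025 48 0.5285 0.566 [ 0.5475 -0.0255  0.1367] 0.1401
-0.015 50 0.5481 0.5844 [ 0.5674 -0.0153  0.1368] 0.1398
-0.005 61 0.5674 0.6208 [ 0.5895 -0.0042  0.137 ] 0.1419
0.005 74 0.5845 0.631 [0.6162 0.0046 0.1377] 0.1462
0.015 107 0.6061 0.6599 [0.6262 0.0158 0.1377] 0.1494
0.025 94 0.6088 0.6612 [0.6587 0.0252 0.1451] 0.1503
0.035 44 0.6435 0.6594 [0.6541 0.0324 0.1364] 0.15
```

View pics/rodtop.png

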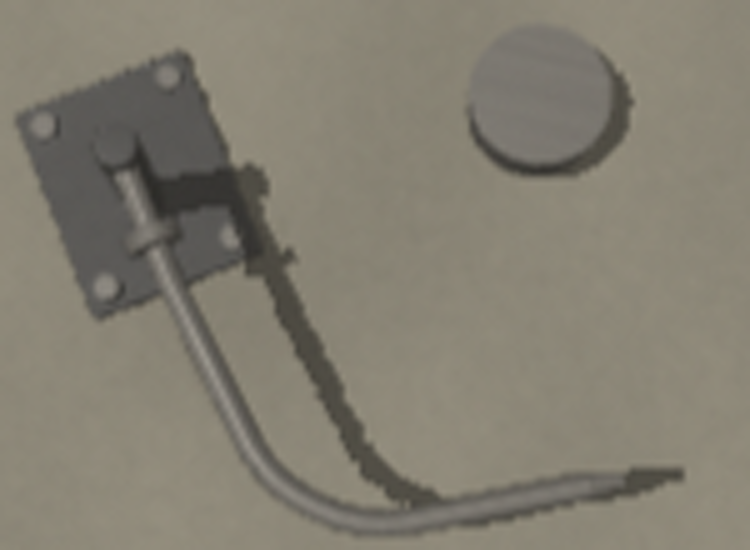

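View pics/rodsc.png

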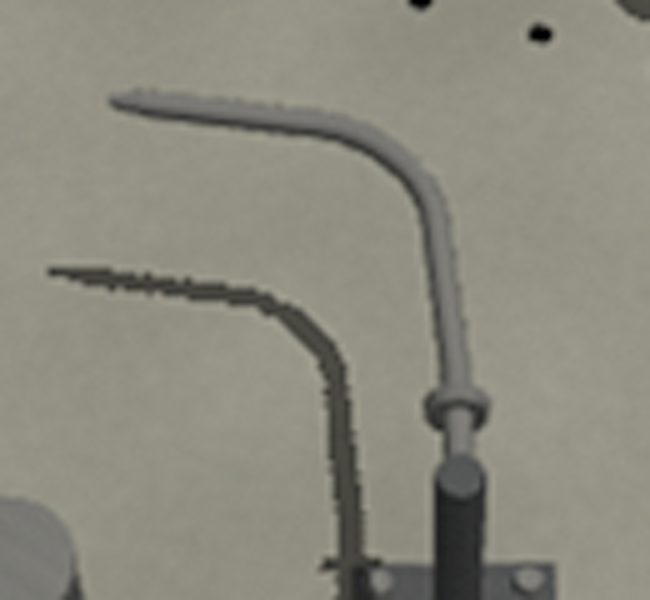

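```bash
cat >> h.py <<'E'
from scipy.spatial.transform import Rotation as Ro
def plan(target,yawdeg):
    "tool down, tool x at yaw; dp(mm), dr in tool frame from measured pose"
    s=observe(); R=Ro.from_rotvec(s['tool_rot']); 
    a=np.radians(yawdeg); c,n=np.cos(a),np.sin(a)
    T=Ro.from_matrix(np.array([[c,n,0],[n,-c,0],[0,0,-1]]))
    dp=R.inv().apply(np.array(target)-s['ee_pos'])*1000; dr=(R.inv()*T).as_rotvec()
    print('t',round(float(s['t']),2),'now',s['ee_pos'].round(4),'yaw',np.degrees(np.arctan2(R.as_matrix()[1,0],R.as_matrix()[0,0])).round(2),'F',s['force'].round(2),'T',s['torque'].round(2),'gap',round(float(s['finger_gap']),4),'\n dp',dp.round(1),'dr',dr.round(4))
E
python3 - <<'E'
from h import *
plan([.562,-.309,.213],97)
s=observe();R=Ro.from_rotvec(s['tool_rot']).as_matrix();p,f=K('wrist')
c=-p['R'].T@p['t']; print('cam in tool',R.T@(c-s['ee_pos']), p['R']@R)
E
```

```text
t 0.15 now [0.2637 0.5663 0.2135] yaw 155.03 F [-1.04 -0.15 -0.09] T [-0.02 -0.03 -0.01] gap 0.0914 
 dp [-640.  -667.6    1. ] dr [-9.0000e-04  4.0000e-04  1.0128e+00]
cam in tool [ 0.07770355  0.00043383 -0.17085345] [[-8.36712737e-04  9.99999043e-01 -1.10132259e-03]
 [-9.61660407e-01 -1.10666220e-03 -2.74240839e-01]
 [-2.74241796e-01  8.29637528e-04  9.61660413e-01]]
```

>>> servo_tool --steps '[{"dp": [-20, -21, 0], "dr": [0, 0, 0.05], "hand": 1}, {"dp": [-50, -52, 0], "dr": [0, 0, 0.1], "hand": 1}, {"dp": [-82, -86, 0], "dr": [0, 0, 0.15], "hand": 1}, {"dp": [-115, -120, 0], "dr": [0, 0, 0.2], "hand": 1}, {"dp": [-148, -154, 0], "dr": [0, 0, 0.25], "hand": 1}, {"dp": [-181, -189, 0], "dr": [0, 0, 0.3], "hand": 1}, {"dp": [-214, -223, 0], "dr": [0, 0, 0.35], "hand": 1}, {"dp": [-247, -258, 0], "dr": [0, 0, 0.4], "hand": 1}, {"dp": [-280, -292, 0], "dr": [0, 0, 0.45], "hand": 1}, {"dp": [-313, -327, 0], "dr": [0, 0, 0.5], "hand": 1}, {"dp": [-346, -361, 0], "dr": [0, 0, 0.55], "hand": 1}, {"dp": [-375, -391, 0], "dr": [0, 0, 0.6], "hand": 1}]'

```text
t: 1.35
ee_pos: [0.4391, 0.0516, 0.214]
tool_rot: [1.559, 2.727, 0.0]
force: [0.6, 0.3, 0.1]
finger_gap: 0.091
```

```bash
python3 -c "
from h import *
plan([.562,-.309,.213],97)"
```

```text
t 1.35 now [0.4391 0.0516 0.214 ] yaw 120.5 F [0.57 0.33 0.12] T [-0.04  0.01  0.01] gap 0.091 
 dp [-373.1  -77.1    1.1] dr [2.000e-04 2.000e-04 4.102e-01]
```

>>> servo_tool --steps '[{"dp": [-40, -8, 0], "dr": [0, 0, 0.05], "hand": 1}, {"dp": [-80, -17, 0], "dr": [0, 0, 0.1], "hand": 1}, {"dp": [-122, -25, 0], "dr": [0, 0, 0.15], "hand": 1}, {"dp": [-165, -34, 0], "dr": [0, 0, 0.2], "hand": 1}, {"dp": [-207, -43, 0], "dr": [0, 0, 0.25], "hand": 1}, {"dp": [-249, -51, 0], "dr": [0, 0, 0.3], "hand": 1}, {"dp": [-290, -60, 0], "dr": [0, 0, 0.35], "hand": 1}, {"dp": [-330, -68, 0], "dr": [0, 0, 0.4], "hand": 1}, {"dp": [-360, -74, 0], "dr": [0, 0, 0.41], "hand": 1}, {"dp": [-372, -77, 0], "dr": [0, 0, 0.41], "hand": 1}, {"dp": [-372, -77, 0], "dr": [0, 0, 0.41], "hand": 1}]'

```text
t: 2.45
ee_pos: [0.5621, -0.3066, 0.2133]
tool_rot: [-2.079, -2.354, 0.0]
force: [0.4, 1.1, -0.3]
finger_gap: 0.0913
```

```bash
python3 -c "
from h import *
plan([.562,-.309,.094],97)
save('wrist','w1');save('top','t1')
z=load('w1');P=cloud(z)
m=(P[...,2]>.112)&(P[...,2]<.14)&(abs(P[...,0]-.562)<.04)&(abs(P[...,1]+.309)<.04)
p=P[m];r=cv2.minAreaRect((p[:,:2]*1000).astype(np.float32));print(r,len(p),np.median(p[:,2]))
m=(P[...,2]>.12)&(P[...,2]<.15)&(P[...,0]<.6)&(P[...,1]>-.23)
p=P[m];
for y in np.arange(-.2,-.0,.01):
  k=p[(p[:,1]>=y)&(p[:,1]<y+.01)]
  if len(k)>5: print(round(y+.005,3),len(k),k[:,0].min().round(4),k[:,0].max().round(4),k[:,2].max().round(4))
"
```

```text
t 2.45 now [ 0.5621 -0.3066  0.2133] yaw 97.1 F [ 0.4   1.08 -0.29] T [-0.06 -0.02  0.04] gap 0.0913 
 dp [ -2.4  -0.4 119.3] dr [-0.0004 -0.0002  0.0017]
((561.1970825195312, -308.5693664550781), (11.296648025512695, 23.421228408813477), 6.765495300292969) 365 0.1269682447933028
-0.195 48 0.5114 0.5179 0.1348
-0.185 182 0.5067 0.5181 0.1366
-0.175 241 0.5047 0.5176 0.1383
-0.165 245 0.5024 0.5161 0.1379
-0.155 194 0.5011 0.5142 0.1381
```

View pics/w1.png

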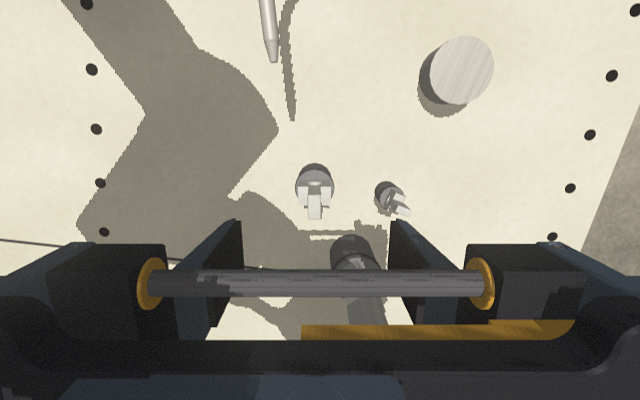

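Wrist picture: the wanted filter is centred between the fingers, with its lug at (314,205). The rod tip is at (272,58) and the tin at (462,68). Now I descend with the jaws half open.

>>> servo_tool --steps '[{"dp": [-1, -1, 15], "dr": [0, 0, 0.003], "hand": 0.5}, {"dp": [-2, -1, 40], "dr": [0, 0, 0.003], "hand": 0.5}, {"dp": [-2, -1, 70], "dr": [0, 0, 0.003], "hand": 0.5}, {"dp": [-2, -1, 95], "dr": [0, 0, 0.003], "hand": 0.5}, {"dp": [-2, -1, 110], "dr": [0, 0, 0.003], "hand": 0.5}, {"dp": [-2, -1, 117], "dr": [0, 0, 0.003], "hand": 0.5}, {"dp": [-2, -1, 119], "dr": [0, 0, 0.003], "hand": 0.5}, {"dp": [-2, -1, 119], "dr": [0, 0, 0.003], "hand": 0.5}]'

```text
t: 3.35
ee_pos: [0.5616, -0.3072, 0.0956]
tool_rot: [2.081, 2.353, 0.0]
force: [0.2, -0.0, 0.0]
finger_gap: 0.0458
```

```bash
python3 -c "
from h import *
plan([.562,-.309,.094],97)
save('wrist','w2');save('scene','s2')"
```

```text
t 3.35 now [ 0.5616 -0.3072  0.0956] yaw 97.02 F [ 0.23 -0.03  0.01] T [-0.07  0.01 -0.01] gap 0.0458 
 dp [-1.9  0.1  1.6] dr [0.0005 0.0004 0.0004]
```

View pics/w2.png

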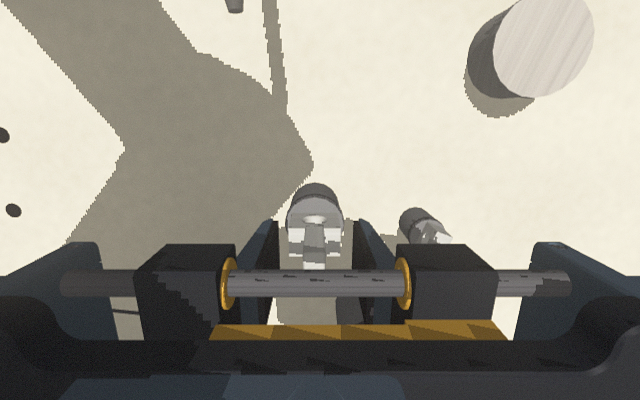

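View pics/s2.png

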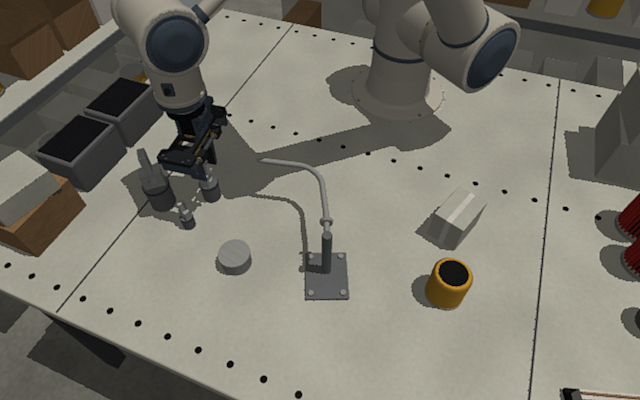

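The lug is centred between the fingers at (314,255), so I close.

>>> servo_tool --steps '[{"dp": [-1, 0, 1], "dr": [0, 0, 0], "hand": 0.4}, {"dp": [-1, 0, 1], "dr": [0, 0, 0], "hand": 0.25}, {"dp": [-1, 0, 1], "dr": [0, 0, 0], "hand": 0}, {"dp": [-1, 0, 1], "dr": [0, 0, 0], "hand": 0}, {"dp": [-1, 0, 1], "dr": [0, 0, 0], "hand": 0}, {"dp": [-1, 0, 1], "dr": [0, 0, 0], "hand": 0}, {"dp": [-1, 0, 1], "dr": [0, 0, 0], "hand": 0}, {"dp": [-1, 0, 1], "dr": [0, 0, 0], "hand": 0}]'

```text
t: 4.25
ee_pos: [0.5615, -0.3086, 0.0939]
tool_rot: [-2.082, -2.353, 0.0]
force: [-0.7, -0.5, 0.9]
finger_gap: 0.0118
```

```bash
python3 -c "
from h import *
plan([.562,-.309,.094],97)"
```

```text
t 4.25 now [ 0.5615 -0.3086  0.0939] yaw 96.99 F [-0.66 -0.52  0.91] T [-0.17  0.24  0.01] gap 0.0118 
 dp [-0.5  0.5 -0.1] dr [-0.0001 -0.     -0.0002]
```

```bash
python3 -c "
from h import *
plan([.526,-.241,.1529],103.2)"
```

```text
t 4.25 now [ 0.5615 -0.3086  0.0939] yaw 96.99 F [-0.66 -0.52  0.91] T [-0.17  0.24  0.01] gap 0.0118 
 dp [ 71.4 -27.  -59. ] dr [-1.000e-04 -0.000e+00 -1.084e-01]
```

>>> servo_tool --steps '[{"dp": [0, 0, -6], "dr": [0, 0, 0], "hand": 0}, {"dp": [0, 0, -18], "dr": [0, 0, 0], "hand": 0}, {"dp": [0, 0, -35], "dr": [0, 0, 0], "hand": 0}, {"dp": [0, 0, -50], "dr": [0, 0, 0], "hand": 0}, {"dp": [0, 0, -57], "dr": [0, 0, 0], "hand": 0}, {"dp": [5, -2, -59], "dr": [0, 0, -0.01], "hand": 0}, {"dp": [18, -7, -59], "dr": [0, 0, -0.03], "hand": 0}, {"dp": [35, -13, -59], "dr": [0, 0, -0.055], "hand": 0}, {"dp": [52, -20, -59], "dr": [0, 0, -0.08], "hand": 0}, {"dp": [65, -25, -59], "dr": [0, 0, -0.1], "hand": 0}, {"dp": [71, -27, -59], "dr": [0, 0, -0.108], "hand": 0}, {"dp": [71, -27, -59], "dr": [0, 0, -0.108], "hand": 0}]'

```text
t: 5.45
ee_pos: [0.5259, -0.2407, 0.1529]
tool_rot: [-1.951, -2.462, 0.0]
force: [-0.1, 0.1, -3.0]
finger_gap: 0.012
```

```bash
python3 -c "
from h import *
plan([.526,-.241,.1529],103.2)
save('wrist','w3');save('scene','s3');save('top','t3');plan([.526,-.241,.1529],103.2)"
```

```text
t 5.45 now [ 0.5259 -0.2407  0.1529] yaw 103.22 F [-0.06  0.05 -3.02] T [-0.16  0.05 -0.  ] gap 0.012 
 dp [-0.3  0.1  0. ] dr [-0.0002 -0.0002  0.0003]
t 5.6 now [ 0.5265 -0.242   0.1529] yaw 103.15 F [ 0.37 -0.05 -2.35] T [-0.12 -0.01  0.03] gap 0.0117 
 dp [ 1.1 -0.3  0. ] dr [ 0.0004  0.0005 -0.0009]
```

View pics/w3.png

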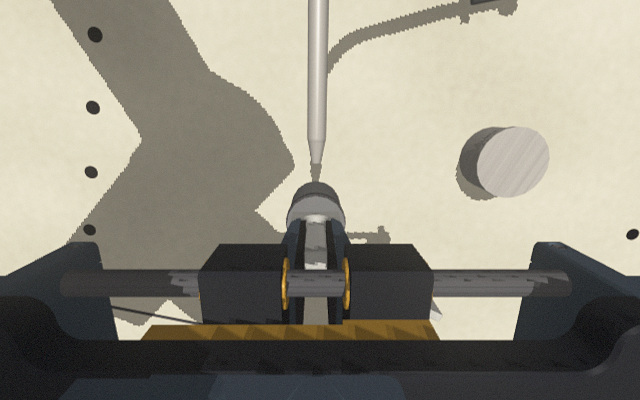

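View pics/s3.png

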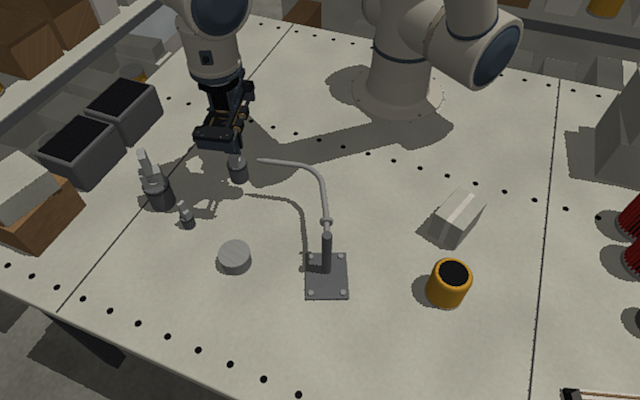

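View pics/t3.png

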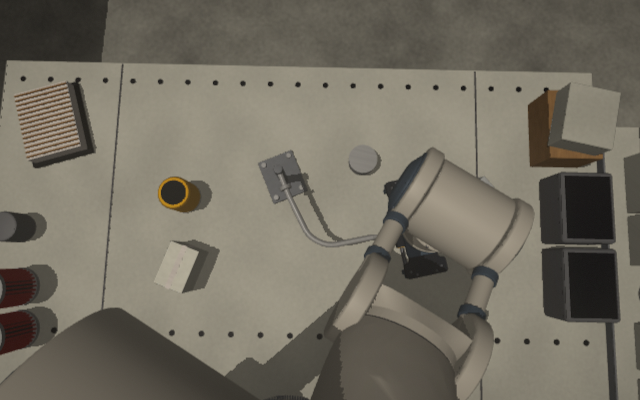

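Wrist picture: the rod runs almost vertically from (317,0) to its tip at about (316,165), and the held filter is below it, centred near column 316. Next I measure the offset in the tool frame.

```bash
cat >> h.py <<'E'
CR=np.array([[0,1,0],[-.96166,0,-.27424],[-.27424,0,.96166]]); CP=np.array([.0777,.0004,-.1709])
def rodpix(name,lo=.118,hi=.15,r0=0,r1=230):
    z=load(name);P=cloud(z); m=((P[...,2]>lo)&(P[...,2]<hi)).astype(np.uint8)
    m[r1:]=0; m[:r0]=0
    n,l,st,c=cv2.connectedComponentsWithStats(m)
    return z,P,l,st,c
def rodtool(z,u,v,tz):
    "pixel -> tool frame point on plane tool z=tz"
    r=CR.T@np.array([(u-z['cx'])/z['f'],(v-z['cy'])/z['f'],1]); return CP+r*(tz-CP[2])/r[2]
E
python3 - <<'E'
from h import *
z,P,l,st,c=rodpix('w3')
print(st,c)
i=1+np.argmax(st[1:,4]); 
A=[]
for v in range(0,230,6):
    u=np.where(l[v]==i)[0]
    if len(u)<3: continue
    a=rodtool(z,u.min()-.5,v,.0229);b=rodtool(z,u.max()+.5,v,.0229); A.append([*(a+b)[:2]/2*1000,(b-a)[1]*1000])
A=np.array(A);print(A.round(1))
k=A[:,2]>10.5;print('fit y=a+bx',np.polyfit(A[k,0],A[k,1],1))
# canister edges
D=z['d'];im=z['im']
for v in (200,206,212): print(v,[int(x) for x in im[v,270:365:1].mean(-1)])
print((P[200,300:335:5]).round(3))
E
```

```text
[[     0      0    640    400 252468]
 [   307      0     22    164   3078]
 [   291    213     50     16    453]
 [   290    223      1      1      1]] [[319.5378543  200.96156741]
 [316.97725796  76.78232619]
 [315.60927152 218.71081678]
 [290.         223.        ]]
[[141.1   1.9  12. ]
 [138.1   1.9  12. ]
 [135.    1.9  12.1]
 [132.    1.9  12.2]
 [128.9   1.7  11.6]
 [125.8   1.7  11.7]
 [122.6   1.7  11.7]
 [119.4   1.7  11.8]
 [116.2   1.7  11.9]
 [113.    1.7  11.9]
 [109.7   1.7  12. ]
 [106.4   1.7  12. ]
 [103.    1.4  11.5]
 [ 99.7   1.4  11.6]
 [ 96.2   1.4  11.6]
 [ 92.8   1.4  11.7]
 [ 89.3   1.1  12.4]
 [ 85.8   1.1  12.4]
 [ 82.2   1.1  12.5]
 [ 78.6   1.1  12.6]
 [ 75.    0.8  12. ]
 [ 71.3   0.8  12.1]
 [ 67.6   0.8  12.1]
 [ 63.8   0.8  12.2]
 [ 60.    0.8  11. ]
 [ 56.2   0.8   8.4]
 [ 52.3   0.8   7.2]
 [ 48.4   0.8   5.9]]
fit y=a+bx [ 0.01528007 -0.13853382]
200 [219, 218, 215, 221, 216, 217, 215, 217, 218, 218, 217, 218, 219, 219, 216, 217, 217, 216, 218, 216, 220, 213, 93, 72, 71, 63, 70, 77, 86, 77, 99, 128, 138, 135, 136, 136, 134, 140, 135, 137, 136, 141
[... 681 characters left out ...]
16, 212, 214, 215, 218, 215, 216, 217, 217, 220, 218]
212 [218, 217, 216, 217, 219, 217, 215, 216, 216, 216, 216, 216, 217, 216, 216, 218, 218, 197, 71, 103, 139, 135, 130, 121, 124, 123, 127, 125, 124, 126, 123, 124, 128, 123, 127, 126, 123, 126, 124, 128, 125, 125, 125, 125, 127, 125, 124, 128, 124, 128, 125, 129, 126, 126, 125, 127, 125, 125, 126, 125, 124, 129, 127, 127, 128, 126, 125, 126, 128, 137, 135, 129, 84, 126, 225, 219, 218, 216, 216, 217, 217, 217, 214, 214, 215, 217, 217, 216, 219, 218, 218, 217, 218, 218, 214]
[[ 0.511 -0.226  0.111]
 [ 0.514 -0.224  0.114]
 [ 0.518 -0.224  0.114]
 [ 0.522 -0.223  0.115]
 [ 0.525 -0.222  0.114]
 [ 0.529 -0.221  0.114]
 [ 0.533 -0.221  0.113]]
```

>>> servo_tool --steps '[{"dp": [3, 0, 0], "dr": [0, 0, 0.015], "hand": 0}, {"dp": [7, 0, 0], "dr": [0, 0, 0.015], "hand": 0}, {"dp": [12, 0, 0], "dr": [0, 0, 0.015], "hand": 0}, {"dp": [17, 0, 0], "dr": [0, 0, 0.015], "hand": 0}, {"dp": [22, 0, 0], "dr": [0, 0, 0.015], "hand": 0}, {"dp": [27, 0, 0], "dr": [0, 0, 0.015], "hand": 0}, {"dp": [31, 0, 0], "dr": [0, 0, 0.015], "hand": 0}, {"dp": [35, 0.1, 0], "dr": [0, 0, 0.015], "hand": 0}, {"dp": [38, 0.1, 0], "dr": [0, 0, 0.015], "hand": 0}, {"dp": [40, 0.2, 0], "dr": [0, 0, 0.015], "hand": 0}, {"dp": [40, 0.2, 0], "dr": [0, 0, 0.015], "hand": 0}]'

```text
t: 6.7
ee_pos: [0.5171, -0.2022, 0.1529]
tool_rot: [-1.97, -2.447, 0.0]
force: [-0.7, -0.6, -3.1]
finger_gap: 0.012
```

```bash
cat >> h.py <<'E'
def look(name,r1=210):
    s=observe(); save('wrist',name); z,P,l,st,c=rodpix(name,r1=r1)
    i=1+np.argmax(st[1:,4]); A=[]
    im=cv2.cvtColor(z['im'],cv2.COLOR_RGB2HSV)
    for v in range(0,r1,6):
        u=np.where(l[v]==i)[0]
        if len(u)<3: continue
        a=rodtool(z,u.min()-.5,v,.0229);b=rodtool(z,u.max()+.5,v,.0229); A.append([*(a+b)[:2]/2*1000,(b-a)[1]*1000,v,u.min(),u.max()])
    A=np.array(A); A[:,1]-=.5
    return s,z,P,A
E
python3 - <<'E'
from h import *
plan([.526,-.241,.1529],103.2)
s,z,P,A=look('w4'); print(A[::2].round(1)); save('scene','s4')
k=(A[:,2]>10.5)&(A[:,0]<95);print('fit',np.polyfit(A[k,0],A[k,1],1))
im=load('s4')['im'][120:220,190:320]; cv2.imwrite('pics/s4c.png',cv2.resize(im,None,fx=5,fy=5,interpolation=cv2.INTER_CUBIC)[:,:,::-1])
E
```

```text
t 6.7 now [ 0.5171 -0.2022  0.1529] yaw 102.33 F [-0.72 -0.58 -3.14] T [-0.11  0.04  0.  ] gap 0.012 
 dp [-39.8   0.4   0. ] dr [-0.0001 -0.     -0.0152]
[[ 1.411e+02  1.510e+01  1.540e+01  0.000e+00  3.290e+02  3.550e+02]
 [ 1.350e+02  1.040e+01  1.500e+01  1.200e+01  3.210e+02  3.460e+02]
 [ 1.289e+02  6.700e+00  1.340e+01  2.400e+01  3.160e+02  3.380e+02]
 [ 1.226e+02  3.500e+00  1.290e+01  3.600e+01  3.110e+02  3.320e+02]
 [ 1.162e+02  1.500e+00  1.250e+01  4.800e+01  3.080e+02  3.280e+02]
 [ 1.097e+02  3.000e-01  1.260e+01  6.000e+01  3.060e+02  3.260e+02]
 [ 1.030e+02 -6.000e-01  1.210e+01  7.200e+01  3.050e+02  3.240e+02]
 [ 9.620e+01 -6.000e-01  1.220e+01  8.400e+01  3.050e+02  3.240e+02]
 [ 8.930e+01 -6.000e-01  1.240e+01  9.600e+01  3.050e+02  3.240e+02]
 [ 8.220e+01 -3.000e-01  1.190e+01  1.080e+02  3.060e+02  3.240e+02]
 [ 7.500e+01 -3.000e-01  1.200e+01  1.200e+02  3.060e+02  3.240e+02]
 [ 6.760e+01 -3.000e-01  1.210e+01  1.320e+02  3.060e+02  3.240e+02]
 [ 6.000e+01 -3.000e-01  1.230e+01  1.440e+02  3.060e+02  3.240e+02]
 [ 5.230e+01 -3.000e-01  1.240e+01  1.560e+02  3.060e+02  3.240e+02]
 [ 4.440e+01  0.000e+00  1.190e+01  1.680e+02  3.070e+02  3.240e+02]
 [ 3.630e+01  0.000e+00  1.200e+01  1.800e+02  3.070e+02  3.240e+02]
 [ 2.810e+01 -3.000e-01  1.150e+01  1.920e+02  3.070e+02  3.230e+02]
 [ 1.960e+01 -3.000e-01  1.020e+01  2.040e+02  3.080e+02  3.220e+02]]
fit [-0.00354591 -0.09941495]
```

View pics/w4.png

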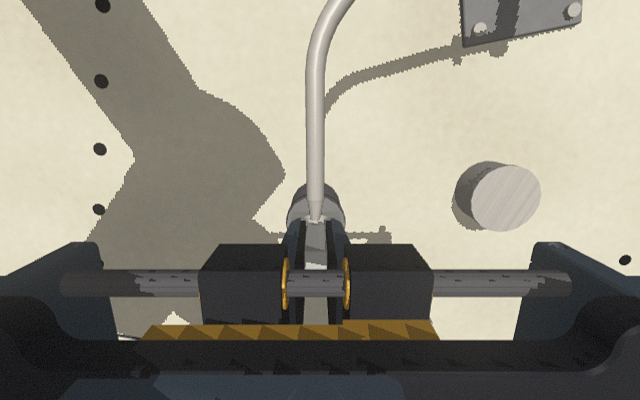

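View pics/s4c.png

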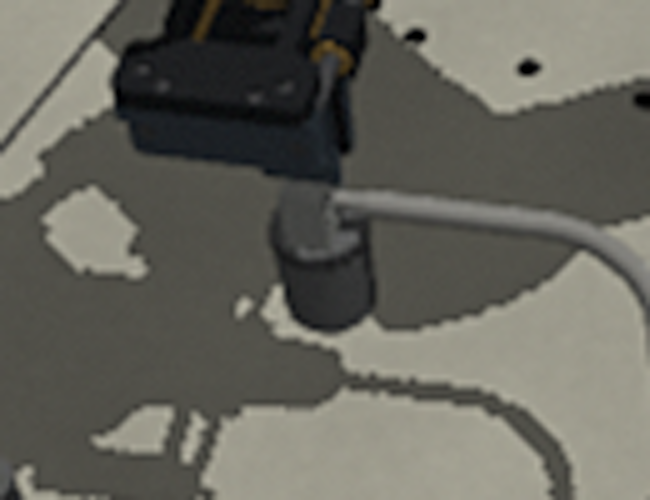

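Scene crop: the tip meets the hole at the front of the head, near (340,205). The sideways offset is below 0.3 mm, so I thread on.

>>> servo_tool --steps '[{"dp": [2, -0.1, 0], "dr": [0, 0, -0.002], "hand": 0}, {"dp": [5, -0.2, 0], "dr": [0, 0, -0.003], "hand": 0}, {"dp": [8, -0.2, 0], "dr": [0, 0, -0.003], "hand": 0}, {"dp": [11, -0.2, 0], "dr": [0, 0, -0.003], "hand": 0}, {"dp": [14, -0.2, 0], "dr": [0, 0, -0.003], "hand": 0}, {"dp": [17, -0.2, 0], "dr": [0, 0, -0.003], "hand": 0}, {"dp": [19, -0.2, 0], "dr": [0, 0, -0.003], "hand": 0}, {"dp": [20, -0.2, 0], "dr": [0, 0, -0.003], "hand": 0}]'

```text
t: 7.6
ee_pos: [0.5127, -0.1826, 0.1529]
tool_rot: [1.966, 2.45, -0.0]
force: [0.0, -0.4, -2.6]
finger_gap: 0.012
```

```bash
python3 - <<'E'
from h import *
plan([.526,-.241,.1529],103.2)
s,z,P,A=look('w5'); print(A[::2].round(1))
k=(A[:,2]>10.5)&(A[:,0]<75);print('fit',np.polyfit(A[k,0],A[k,1],1))
plan([.526,-.241,.1529],103.2)
E
```

```text
t 7.6 now [ 0.5127 -0.1826  0.1529] yaw 102.5 F [ 0.05 -0.4  -2.62] T [-0.13  0.06 -0.01] gap 0.012 
 dp [-59.9   0.4   0. ] dr [-0.      0.     -0.0123]
[[ 1.411e+02  4.760e+01  3.710e+01  0.000e+00  3.670e+02  4.310e+02]
 [ 1.350e+02  3.250e+01  2.360e+01  1.200e+01  3.520e+02  3.920e+02]
 [ 1.289e+02  2.330e+01  1.860e+01  2.400e+01  3.400e+02  3.710e+02]
 [ 1.226e+02  1.670e+01  1.590e+01  3.600e+01  3.310e+02  3.570e+02]
 [ 1.162e+02  1.220e+01  1.480e+01  4.800e+01  3.240e+02  3.480e+02]
 [ 1.097e+02  7.500e+00  1.380e+01  6.000e+01  3.170e+02  3.390e+02]
 [ 1.030e+02  4.200e+00  1.330e+01  7.200e+01  3.120e+02  3.330e+02]
 [ 9.620e+01  2.100e+00  1.280e+01  8.400e+01  3.090e+02  3.290e+02]
 [ 8.930e+01  6.000e-01  1.240e+01  9.600e+01  3.070e+02  3.260e+02]
 [ 8.220e+01 -3.000e-01  1.190e+01  1.080e+02  3.060e+02  3.240e+02]
 [ 7.500e+01 -3.000e-01  1.200e+01  1.200e+02  3.060e+02  3.240e+02]
 [ 6.760e+01 -3.000e-01  1.210e+01  1.320e+02  3.060e+02  3.240e+02]
 [ 6.000e+01  0.000e+00  1.160e+01  1.440e+02  3.070e+02  3.240e+02]
 [ 5.230e+01  0.000e+00  1.170e+01  1.560e+02  3.070e+02  3.240e+02]
 [ 4.440e+01  0.000e+00  1.190e+01  1.680e+02  3.070e+02  3.240e+02]
 [ 3.630e+01  0.000e+00  1.200e+01  1.800e+02  3.070e+02  3.240e+02]
 [ 2.810e+01  0.000e+00  1.210e+01  1.920e+02  3.070e+02  3.240e+02]
 [ 1.960e+01  0.000e+00  1.230e+01  2.040e+02  3.070e+02  3.240e+02]]
fit [-0.00522978  0.19958369]
t 7.65 now [ 0.5126 -0.1826  0.1529] yaw 102.5 F [ 0.56  0.33 -2.47] T [-0.06  0.04 -0.03] gap 0.0117 
 dp [-59.9   0.4   0. ] dr [-0.     -0.0001 -0.0122]
```

Force shows only the weight. I slide on along the straight front piece, another 45 mm.

>>> servo_tool --steps '[{"dp": [2, 0, 0], "dr": [0, 0, -0.003], "hand": 0}, {"dp": [6, 0, 0], "dr": [0, 0, -0.004], "hand": 0}, {"dp": [11, 0, 0], "dr": [0, 0, -0.004], "hand": 0}, {"dp": [16, 0, 0], "dr": [0, 0, -0.004], "hand": 0}, {"dp": [21, 0, 0], "dr": [0, 0, -0.004], "hand": 0}, {"dp": [26, 0, 0], "dr": [0, 0, -0.004], "hand": 0}, {"dp": [31, 0, 0], "dr": [0, 0, -0.004], "hand": 0}, {"dp": [36, 0, 0], "dr": [0, 0, -0.004], "hand": 0}, {"dp": [40, 0, 0], "dr": [0, 0, -0.004], "hand": 0}, {"dp": [43, 0, 0], "dr": [0, 0, -0.004], "hand": 0}, {"dp": [45, 0, 0], "dr": [0, 0, -0.004], "hand": 0}, {"dp": [45, 0, 0], "dr": [0, 0, -0.004], "hand": 0}]'

```text
t: 8.85
ee_pos: [0.5029, -0.1387, 0.1529]
tool_rot: [-1.961, -2.454, 0.0]
force: [0.2, 0.1, -1.9]
finger_gap: 0.0117
```

```bash
cat >> h.py <<'E'
def center(name,th,r1=210,step=4.,n=40,start=(20.,0.)):
    "trace rod centre line in tool frame (mm): march along, centring between the mask edges. th=start heading (rad, in tool xy)"
    z,P,l,st,c=rodpix(name,r1=r1); i=1+np.argmax(st[1:,4]); M=(l==i).astype(np.float32)
    def inside(pts):
        X=np.c_[pts/1000,np.full(len(pts),.0229)]-CP; q=X@CR.T
        u=q[:,0]/q[:,2]*z['f']+z['cx']; v=q[:,1]/q[:,2]*z['f']+z['cy']
        val=cv2.remap(M,u.astype(np.float32)[None],v.astype(np.float32)[None],cv2.INTER_LINEAR)[0]
        ok=(u>1)&(u<638)&(v>1)&(v<r1-1); return val>.5,ok
    p=np.array([start[0],start[1]+.5]); out=[]; s=np.arange(-12,12.01,.1)
    for _ in range(n):
        nn=np.array([-np.sin(th),np.cos(th)]); a,ok=inside(p+s[:,None]*nn)
        if a.sum()<50 or not ok[np.abs(s)<8].all(): break
        k=s[a]; w=k.max()-k.min(); p=p+nn*(k.max()+k.min())/2; out.append([*p,w])
        if len(out)>3:
            d=p-np.array(out[-4][:2]); new=np.arctan2(d[1],d[0]); th=th+1.0*(new-th)
        p=p+step*np.array([np.cos(th),np.sin(th)])
    o=np.array(out); o[:,1]-=.5
    return o
E
python3 - <<'E'
from h import *
plan([.526,-.241,.1529],103.2)
s=observe();save('wrist','w6');o=center('w6',0.)
th=np.unwrap(np.arctan2(np.gradient(o[:,1]),np.gradient(o[:,0])))
print(np.c_[o,th].round(2))
o5=center('w5',0.); print(o5[::2].round(2))
E
```

```text
t 8.85 now [ 0.5029 -0.1387  0.1529] yaw 102.73 F [ 0.19  0.08 -1.86] T [-0.07  0.07 -0.01] gap 0.0117 
 dp [-104.8   -0.     0. ] dr [-0.     -0.     -0.0082]
[[ 2.0000e+01 -0.0000e+00  1.2200e+01  1.0000e-02]
 [ 2.4000e+01  5.0000e-02  1.2100e+01  1.0000e-02]
 [ 2.8000e+01  5.0000e-02  1.2000e+01 -1.0000e-02]
 [ 3.2000e+01 -0.0000e+00  1.1900e+01 -0.0000e+00]
 [ 3.6000e+01  5.0000e-02  1.1900e+01  6.0000e-02]
 [ 4.0000e+01  4.5000e-01  1.2200e+01  8.0000e-02]
 [ 4.3990e+01  6.8000e-01  1.1800e+01  1.5000e-01]
 [ 4.7950e+01  1.6600e+00  1.2300e+01  2.4000e-01]
 [ 5.1850e+01  2.6400e+00  1.1700e+01  2.8000e-01]
 [ 5.5690e+01  3.8600e+00  1.1800e+01  3.2000e-01]
 [ 5.9470e+01  5.2000e+00  1.2000e+01  4.1000e-01]
 [ 6.3080e+01  7.0900e+00  1.2100e+01  4.9000e-01]
 [ 6.6630e+01  8.9800e+00  1.2300e+01  5.6000e-01]
 [ 6.9940e+01  1.1350e+01  1.2300e+01  5.9000e-01]
 [ 7.3330e+01  1.3460e+01  1.1800e+01  6.6000e-01]
 [ 7.6310e+01  1.6260e+01  1.2200e+01  7.1000e-01]
 [ 7.9440e+01  1.8740e+01  1.2000e+01  7.1000e-01]
 [ 8.2390e+01  2.1470e+01  1.2300e+01  7.9000e-01]
 [ 8.5080e+01  2.4460e
[... 1025 characters left out ...]
1.2000e+01  1.3200e+00]
 [ 1.1194e+02  1.0368e+02  1.1800e+01  1.2800e+00]]
[[ 2.0000e+01 -0.0000e+00  1.2200e+01]
 [ 2.8000e+01  5.0000e-02  1.2000e+01]
 [ 3.6000e+01  5.0000e-02  1.1900e+01]
 [ 4.4000e+01 -2.0000e-02  1.1800e+01]
 [ 5.2000e+01  2.0000e-02  1.1600e+01]
 [ 6.0000e+01 -1.0000e-02  1.1500e+01]
 [ 6.8000e+01 -3.3000e-01  1.2000e+01]
 [ 7.6000e+01 -3.0000e-01  1.1800e+01]
 [ 8.4000e+01  2.0000e-02  1.2400e+01]
 [ 9.1960e+01  1.1800e+00  1.2100e+01]
 [ 9.9770e+01  3.0400e+00  1.2200e+01]
 [ 1.0721e+02  6.3000e+00  1.1900e+01]
 [ 1.1420e+02  1.0300e+01  1.2100e+01]
 [ 1.2065e+02  1.5150e+01  1.1900e+01]
 [ 1.2673e+02  2.0380e+01  1.1900e+01]
 [ 1.3202e+02  2.6470e+01  1.2100e+01]]
```

View pics/w6.png

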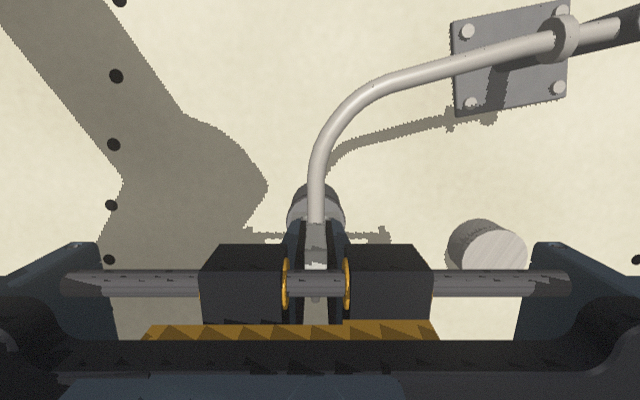

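The wrist view shows the whole rod: straight up to about row 170, then the bend, then the back piece to the collar at (562,38). I'll take way-points from the traced centre line.

```bash
cat >> h.py <<'E'
from scipy.interpolate import UnivariateSpline
def way(o,ss,y0=None):
    "poses (tool frame) for the bore at arc lengths ss from now: LSQ line over +-10 mm of the rod"
    x0=np.arange(-24,o[0,0]-1,4.); th0=np.polyfit(o[:4,0],o[:4,1],1) if y0 is None else y0
    p=np.r_[np.c_[x0,np.polyval(th0,x0)],o[:,:2]]
    t=np.r_[0,np.cumsum(np.hypot(*np.diff(p,axis=0).T))]; 
    fx=UnivariateSpline(t,p[:,0],s=len(t)*.15**2);fy=UnivariateSpline(t,p[:,1],s=len(t)*.15**2)
    tt=np.arange(0,t[-1],.1); t0=tt[np.argmin(abs(fx(tt)))] if True else 0
    for s in ss:
        q=np.arange(-10,10.1,.5)+t0+s; X=np.c_[fx(q),fy(q)]; m=X.mean(0); u,sv,vt=np.linalg.svd(X-m); d=vt[0]*np.sign(vt[0]@(X[-1]-X[0]))
        print(s,m.round(1),round(float(np.arctan2(d[1],d[0])),3))
E
python3 - <<'E'
from h import *
o=center('w6',0.); way(o,list(range(0,61,5)))
E
```

```text
0 [-0.   0.1] -0.013
5 [5. 0.] -0.019
10 [10.1 -0.1] -0.021
15 [15.2 -0.1] -0.017
20 [20.3 -0.2] -0.006
25 [25.4 -0.2] 0.013
30 [30.4 -0. ] 0.039
35 [35.4  0.3] 0.075
40 [40.3  0.8] 0.121
45 [45.2  1.5] 0.179
50 [50.   2.6] 0.247
55 [54.7  3.9] 0.322
60 [59.3  5.7] 0.399
```

>>> servo_tool --steps '[{"dp": [3, 0, 0], "dr": [0, 0, 0], "hand": 0}, {"dp": [7, 0, 0], "dr": [0, 0, 0], "hand": 0}, {"dp": [11, 0, 0], "dr": [0, 0, 0], "hand": 0}, {"dp": [15, 0, 0], "dr": [0, 0, 0], "hand": 0}, {"dp": [19, 0, 0], "dr": [0, 0, 0], "hand": 0}, {"dp": [23, 0, 0], "dr": [0, 0, 0.01], "hand": 0}, {"dp": [26, 0, 0], "dr": [0, 0, 0.018], "hand": 0}, {"dp": [28.5, 0, 0], "dr": [0, 0, 0.028], "hand": 0}, {"dp": [30.5, 0.1, 0], "dr": [0, 0, 0.039], "hand": 0}, {"dp": [30.5, 0.1, 0], "dr": [0, 0, 0.039], "hand": 0}]'

```text
t: 9.9
ee_pos: [0.4963, -0.109, 0.1529]
tool_rot: [-2.01, -2.415, 0.0]
force: [0.2, -0.7, -2.8]
finger_gap: 0.0117
```

```bash
cat >> h.py <<'E'
def step(name,ss,th=0.1,start=(18.,0.)):
    plan([.526,-.241,.1529],103.2); save('wrist',name); o=center(name,th,start=start); print(o[:6].round(2).tolist()); way(o,ss); return o
E
python3 - <<'E'
from h import *
step('w7',list(range(0,41,4)))
E
```

```text
t 9.9 now [ 0.4963 -0.109   0.1529] yaw 100.46 F [ 0.24 -0.68 -2.8 ] T [-0.08  0.02  0.01] gap 0.0117 
 dp [-135.2    5.3   -0. ] dr [-0.0001 -0.0001 -0.0479]
[[17.93, 0.7, 12.2], [21.84, 1.84, 11.7], [25.77, 2.74, 12.2], [29.62, 4.38, 12.7], [33.39, 5.73, 11.9], [36.86, 7.95, 12.6]]
0 [ 0.  -4.8] 0.274
4 [ 3.9 -3.7] 0.267
8 [ 7.8 -2.6] 0.266
12 [11.7 -1.5] 0.272
16 [15.5 -0.4] 0.286
20 [19.4  0.8] 0.31
24 [23.1  2.1] 0.343
28 [26.9  3.5] 0.383
32 [30.5  5.1] 0.427
36 [34.1  6.8] 0.474
40 [37.6  8.7] 0.522
```

```bash
cat >> h.py <<'E'
def toW(o,pos,yaw):
    a=np.radians(yaw); c,n=np.cos(a),np.sin(a)
    return np.c_[pos[0]*1000+o[:,0]*c+o[:,1]*n, pos[1]*1000+o[:,0]*n-o[:,1]*c]
POSE={'w5':((.5127,-.1826),102.5),'w6':((.5029,-.1387),102.73),'w7':((.4963,-.109),100.46)}
ST={'w5':(0.,20.,0.),'w6':(0.,20.,0.),'w7':(.1,17.,.5)}
def dist(W,V):
    "signed lateral distance of points V from polyline W"
    from scipy.spatial import cKDTree
    t=np.r_[0,np.cumsum(np.hypot(*np.diff(W,axis=0).T))]; q=np.arange(0,t[-1],.2)
    X=np.c_[np.interp(q,t,W[:,0]),np.interp(q,t,W[:,1])]; d=np.gradient(X,axis=0); d/=np.hypot(*d.T)[:,None]
    _,i=cKDTree(X).query(V); e=V-X[i]; return e[:,0]*d[i,1]-e[:,1]*d[i,0]
E
python3 - <<'E'
from h import *
L={}
for n in POSE:
    o=center(n,ST[n][0],start=ST[n][1:],n=60); L[n]=toW(o,*POSE[n]); print(n,len(o),L[n][[0,-1]].round(1).tolist())
print('5 vs 6',dist(L['w6'],L['w5'][6:]).round(1)); print('7 vs 6',dist(L['w6'],L['w7']).round(1))
E
```

```text
w5 32 [[508.4, -163.1], [512.8, -45.1]]
w6 60 [[498.5, -119.2], [652.6, 26.4]]
w7 56 [[493.8, -92.2], [663.3, 30.1]]
5 vs 6 [ 0.3  0.3  0.3  0.2  0.2  0.1 -0.2 -0.2 -0.1 -0.1 -0.1  0.2  0.  -0.1
 -0.2  0.2 -0.  -0.1 -0.1  0.1 -0.1 -0.  -0.   0.1  0.   0.2]
7 vs 6 [-0.2 -0.2 -0.   0.3  0.1 -0.   0.2  0.1 -0.1 -0.1  0.1  0.2  0.1  0.2
  0.   0.1  0.3  0.4 -0.   0.1  0.2  0.1  0.1  0.1  0.2 -0.1 -0.4  0.3
  0.2  0.4  0.2 -0.1  0.1 -0.   0.1  0.1  0.1 -0.   0.4 -0.6 -0.8 -0.8
 -1.1 -0.8  0.7  0.7  0.3 -0.1 -1.1 -1.5 -1.1 -0.3 -0.   0.7  1.2  1.5]
```

```bash
cat >> h.py <<'E'
def curve():
    L={}; W={}
    for n in POSE:
        o=center(n,ST[n][0],start=ST[n][1:],n=60); L[n]=toW(o,*POSE[n]); W[n]=o[:,2]
    a=L['w5'][:10]; b=L['w6']; j=np.where(W['w6']>14)[0]; 
    jc=j[0] if len(j) else len(b)
    b=b[b[:,1]>a[-1,1]+2][: jc-(len(L['w6'])-len(b[b[:,1]>a[-1,1]+2]))]
    p=np.r_[a,b]; t=np.r_[0,np.cumsum(np.hypot(*np.diff(p,axis=0).T))]
    fx=UnivariateSpline(t,p[:,0],s=len(t)*.18**2);fy=UnivariateSpline(t,p[:,1],s=len(t)*.18**2)
    return t,fx,fy,L,W
def go(ss,off=0.):
    "way-points in current tool frame, arc lengths from the present"
    t,fx,fy,L,W=curve(); s=observe(); R=Ro.from_rotvec(s['tool_rot']).as_matrix(); p0=s['ee_pos'][:2]*1000
    end=np.array([fx(t[-1]),fy(t[-1])]); d=np.array([fx(t[-1])-fx(t[-1]-30),fy(t[-1])-fy(t[-1]-30)])/30
    f=lambda q:np.where((q<=t[-1])[:,None],np.c_[fx(q),fy(q)],end+(q-t[-1])[:,None]*d)
    q=np.arange(0,t[-1]+30,.1);X=f(q); i=np.argmin(np.hypot(*(X-p0).T)); 
    print('s now',q[i].round(1),'of',t[-1].round(1),'pos',s['ee_pos'].round(4),'F',s['force'].round(2))
    for k in ss:
        Y=f(np.arange(-10,10.1,.5)+q[i]+k); m=Y.mean(0); u,_,vt=np.linalg.svd(Y-m); dd=vt[0]*np.sign(vt[0]@(Y[-1]-Y[0]))
        tm=R.T@np.r_[m-p0,0]; td=R.T@np.r_[dd,0]
        print(round(k,1),'dp',tm[:2].round(2),'dz',round(float(np.arctan2(td[1],td[0])),3),'yaw',np.degrees(np.arctan2(dd[1],dd[0])).round(1))
E
python3 - <<'E'
from h import *
t,fx,fy,L,W=curve(); print(W['w6'][38:].round(1),L['w6'][38:].round(0).tolist())
go([0,3,6,9,12,15,18,21,24,27,30])
E
```

```text
[12.  11.8 11.7 11.6 11.6 11.6 12.1 11.7 16.5 22.1 23.7 23.7 23.  21.5
 13.8 12.1 11.4 16.2 19.  19.2 19.6 19.9] [[576.0, -9.0], [579.0, -7.0], [583.0, -5.0], [586.0, -3.0], [590.0, -1.0], [593.0, 1.0], [597.0, 3.0], [601.0, 4.0], [605.0, 4.0], [609.0, 7.0], [612.0, 8.0], [616.0, 9.0], [620.0, 12.0], [623.0, 14.0], [626.0, 16.0], [630.0, 17.0], [634.0, 18.0], [638.0, 20.0], [642.0, 21.0], [645.0, 23.0], [649.0, 25.0], [653.0, 26.0]]
s now 55.3 of 225.8 pos [ 0.4964 -0.1091  0.1529] F [-0.86  0.41 -2.67]
0 dp [-0.03 -0.37] dz -0.014 yaw 101.3
3 dp [ 2.98 -0.35] dz 0.014 yaw 99.7
6 dp [ 5.99 -0.25] dz 0.048 yaw 97.7
9 dp [ 9.   -0.04] dz 0.085 yaw 95.6
12 dp [11.99  0.27] dz 0.125 yaw 93.3
15 dp [14.97  0.71] dz 0.164 yaw 91.1
18 dp [17.93  1.26] dz 0.204 yaw 88.8
21 dp [20.86  1.93] dz 0.244 yaw 86.5
24 dp [23.76  2.71] dz 0.285 yaw 84.2
27 dp [26.63  3.62] dz 0.325 yaw 81.9
30 dp [29.44  4.63] dz 0.366 yaw 79.5
```

>>> servo_tool --steps '[{"dp": [1.5, -0.3, 0], "dr": [0, 0, 0], "hand": 0}, {"dp": [4, -0.3, 0], "dr": [0, 0, 0.025], "hand": 0}, {"dp": [6, -0.2, 0], "dr": [0, 0, 0.048], "hand": 0}, {"dp": [9, 0, 0], "dr": [0, 0, 0.085], "hand": 0}, {"dp": [12, 0.3, 0], "dr": [0, 0, 0.125], "hand": 0}, {"dp": [15, 0.7, 0], "dr": [0, 0, 0.164], "hand": 0}, {"dp": [18, 1.3, 0], "dr": [0, 0, 0.204], "hand": 0}, {"dp": [21, 1.9, 0], "dr": [0, 0, 0.244], "hand": 0}, {"dp": [23.8, 2.7, 0], "dr": [0, 0, 0.285], "hand": 0}, {"dp": [26.6, 3.6, 0], "dr": [0, 0, 0.325], "hand": 0}, {"dp": [26.6, 3.6, 0], "dr": [0, 0, 0.325], "hand": 0}]'

```text
t: 11.05
ee_pos: [0.495, -0.082, 0.1529]
tool_rot: [-2.375, -2.056, -0.0]
force: [0.6, -0.2, -2.7]
finger_gap: 0.0118
```

```bash
python3 - <<'E'
from h import *
plan([.526,-.241,.1529],103.2)
s=observe();save('wrist','w8');o=center('w8',.2,start=(17,1.5),n=50)
R=Ro.from_rotvec(s['tool_rot']).as_matrix();V=toW(o,s['ee_pos'],np.degrees(np.arctan2(R[1,0],R[0,0])))
t,fx,fy,L,W=curve(); print(dist(L['w6'],V).round(1)); print(o[:,2].round(0))
go([0,3,6,9,12,15,18,21,24,27,30])
E
```

```text
t 11.05 now [ 0.495  -0.082   0.1529] yaw 81.78 F [ 0.57 -0.17 -2.75] T [-0.08  0.11  0.02] gap 0.0118 
 dp [-153.    53.4   -0. ] dr [-1.000e-04 -1.000e-04 -3.739e-01]Traceback (most recent call last):
  File "<stdin>", line 3, in <module>
  File "h.py", line 61, in center
    o=np.array(out); o[:,1]-=.5
                     ~^^^^^
IndexError: too many indices for array: array is 1-dimensional, but 2 were indexed
```

View pics/w8.png

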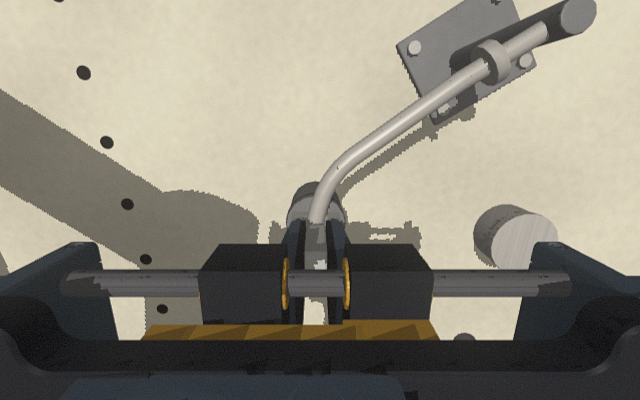

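```bash
python3 - <<'E'
from h import *
s=observe();o=center('w8',.4,start=(25,3.5),n=50)
R=Ro.from_rotvec(s['tool_rot']).as_matrix();V=toW(o,s['ee_pos'],np.degrees(np.arctan2(R[1,0],R[0,0])))
t,fx,fy,L,W=curve(); print(dist(L['w6'],V).round(1)); print(o[:,2].round(0))
go([0,3,6,9,12,15,18,21,24,27,30])
E
```

```text
[-0.   0.1  0.1  0.1  0.3  0.3  0.1  0.2  0.4  0.3  0.1  0.3  0.2  0.3
  0.3  0.1  0.2 -0.   0.1  0.3  0.1  0.2  0.   0.1  0.   0.1  0.1  0.2
 -0.1  0.1 -0.6 -1.8 -1.6 -2.  -1.8  0.8  0.8  0.5 -0.2 -0.6 -2.5 -2.1
 -1.2 -0.2  0.7  1.8]
[12. 12. 12. 12. 12. 12. 12. 12. 12. 12. 12. 12. 12. 12. 12. 12. 12. 12.
 12. 12. 12. 12. 12. 12. 12. 12. 12. 12. 12. 12. 12. 19. 23. 24. 24. 20.
 12. 12. 12. 13. 16. 19. 20. 20. 20. 20.]
s now 82.4 of 225.8 pos [ 0.4951 -0.0822  0.1529] F [ 0.24  0.36 -2.62]
0 dp [-0.    0.03] dz 0.002 yaw 81.8
3 dp [2.99 0.1 ] dz 0.043 yaw 79.4
6 dp [5.98 0.29] dz 0.084 yaw 77.1
9 dp [8.94 0.61] dz 0.126 yaw 74.7
12 dp [11.89  1.05] dz 0.169 yaw 72.2
15 dp [14.8   1.61] dz 0.212 yaw 69.7
18 dp [17.68  2.3 ] dz 0.257 yaw 67.2
21 dp [20.51  3.11] dz 0.302 yaw 64.6
24 dp [23.3   4.06] dz 0.349 yaw 61.9
27 dp [26.04  5.13] dz 0.396 yaw 59.2
30 dp [28.72  6.33] dz 0.445 yaw 56.4
```

>>> servo_tool --steps '[{"dp": [1.5, 0, 0], "dr": [0, 0, 0.022], "hand": 0}, {"dp": [4, 0.2, 0], "dr": [0, 0, 0.057], "hand": 0}, {"dp": [6, 0.3, 0], "dr": [0, 0, 0.084], "hand": 0}, {"dp": [8.9, 0.6, 0], "dr": [0, 0, 0.126], "hand": 0}, {"dp": [11.9, 1.1, 0], "dr": [0, 0, 0.169], "hand": 0}, {"dp": [14.8, 1.7, 0], "dr": [0, 0, 0.212], "hand": 0}, {"dp": [17.7, 2.4, 0], "dr": [0, 0, 0.257], "hand": 0}, {"dp": [20.5, 3.2, 0], "dr": [0, 0, 0.302], "hand": 0}, {"dp": [23.3, 4.1, 0], "dr": [0, 0, 0.349], "hand": 0}, {"dp": [26, 5.2, 0], "dr": [0, 0, 0.396], "hand": 0}, {"dp": [26, 5.2, 0], "dr": [0, 0, 0.396], "hand": 0}]'

```text
t: 12.2
ee_pos: [0.504, -0.0572, 0.1529]
tool_rot: [2.733, 1.55, 0.0]
force: [-0.7, -0.6, -2.5]
finger_gap: 0.0118
```

```bash
python3 - <<'E'
from h import *
s=observe();save('wrist','w9');o=center('w9',.4,start=(25,3.5),n=50)
R=Ro.from_rotvec(s['tool_rot']).as_matrix();V=toW(o,s['ee_pos'],np.degrees(np.arctan2(R[1,0],R[0,0])))
t,fx,fy,L,W=curve(); print(dist(L['w6'],V).round(1)); print(o[:,2].round(0))
go([0,3,6,9,12,15,18,21,24,27,30])
E
```

```text
[ 0.1  0.2 -0.   0.1  0.1  0.2  0.2  0.1  0.3  0.1 -0.1  0.2  0.2  0.3
  0.1  0.2 -0.2  0.1 -0.   0.1  0.1  0.2  0.1 -0.2 -1.1 -1.3 -1.5 -1.6
 -0.5  0.7  0.6  0.1 -0.2 -1.3]
[12. 12. 12. 12. 12. 12. 12. 12. 12. 12. 12. 12. 12. 12. 12. 12. 12. 12.
 12. 12. 12. 12. 12. 12. 12. 23. 24. 24. 19. 12. 12. 12. 12. 13.]
s now 109.3 of 225.8 pos [ 0.5039 -0.0573  0.1529] F [-0.51  0.13 -2.57]
0 dp [ 0.04 -0.2 ] dz -0.001 yaw 59.3
3 dp [ 2.97 -0.13] dz 0.047 yaw 56.5
6 dp [5.89 0.08] dz 0.097 yaw 53.7
9 dp [8.81 0.44] dz 0.145 yaw 50.9
12 dp [11.7   0.93] dz 0.193 yaw 48.1
15 dp [14.58  1.56] dz 0.239 yaw 45.5
18 dp [17.43  2.31] dz 0.282 yaw 43.0
21 dp [20.26  3.19] dz 0.323 yaw 40.7
24 dp [23.07  4.18] dz 0.361 yaw 38.6
27 dp [25.85  5.28] dz 0.396 yaw 36.6
30 dp [28.61  6.48] dz 0.428 yaw 34.7
```

View pics/w9.png

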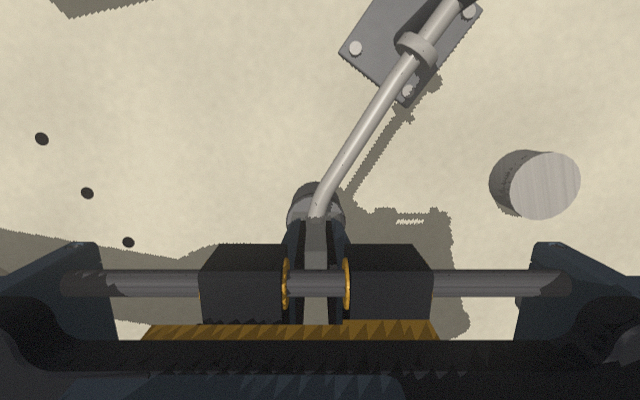

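>>> servo_tool --steps '[{"dp": [1.5, -0.2, 0], "dr": [0, 0, 0.022], "hand": 0}, {"dp": [4, -0.1, 0], "dr": [0, 0, 0.064], "hand": 0}, {"dp": [5.9, 0.1, 0], "dr": [0, 0, 0.097], "hand": 0}, {"dp": [8.8, 0.4, 0], "dr": [0, 0, 0.145], "hand": 0}, {"dp": [11.7, 0.9, 0], "dr": [0, 0, 0.193], "hand": 0}, {"dp": [14.6, 1.6, 0], "dr": [0, 0, 0.239], "hand": 0}, {"dp": [17.4, 2.3, 0], "dr": [0, 0, 0.282], "hand": 0}, {"dp": [20.3, 3.2, 0], "dr": [0, 0, 0.323], "hand": 0}, {"dp": [23.1, 4.2, 0], "dr": [0, 0, 0.361], "hand": 0}, {"dp": [25.9, 5.3, 0], "dr": [0, 0, 0.396], "hand": 0}, {"dp": [25.9, 5.3, 0], "dr": [0, 0, 0.396], "hand": 0}]'

```text
t: 13.35
ee_pos: [0.5219, -0.0377, 0.1529]
tool_rot: [2.984, 0.982, 0.0]
force: [0.3, -0.7, -3.0]
finger_gap: 0.0121
```

```bash
python3 - <<'E'
from h import *
s=observe();save('wrist','w10');o=center('w10',.3,start=(25,2.),n=50)
R=Ro.from_rotvec(s['tool_rot']).as_matrix();V=toW(o,s['ee_pos'],np.degrees(np.arctan2(R[1,0],R[0,0])))
t,fx,fy,L,W=curve(); print(dist(L['w6'],V).round(1)); print(o[:,2].round(0)); print(o[:20].round(1).tolist())
go([0,3,6,9,12,16,20,24,28,32,36,40,44,48,52])
E
```

```text
[ 0.3  0.2  0.1 -0.2 -0.1  0.   0.1  0.2  0.  -0.2 -0.1 -0.2 -0.1  0.2
  0.2 -0.1  0.2 -1.3 -0.8 -0.8 -1.   0.2  0.7  0.8  0.3 -0.3 -0.6 -0.9
 -1.  -0.8]
[12. 12. 12. 12. 12. 12. 12. 12. 12. 12. 12. 11. 11. 12. 12. 12. 12. 12.
 12. 24. 24. 17. 12. 12. 12. 12. 12. 12. 17. 19.]
[[24.7, 3.0, 12.1], [28.7, 3.6, 12.2], [32.7, 4.1, 12.5], [36.7, 4.7, 12.4], [40.7, 5.3, 12.0], [44.6, 6.0, 11.9], [48.6, 6.6, 11.8], [52.5, 7.2, 11.8], [56.5, 7.8, 11.7], [60.4, 8.4, 11.6], [64.4, 9.0, 11.6], [68.4, 9.6, 11.5], [72.3, 10.2, 11.5], [76.2, 11.0, 12.1], [80.2, 11.6, 12.0], [84.2, 12.2, 11.9], [88.0, 13.2, 12.1], [92.0, 13.9, 11.8], [95.8, 15.0, 11.8], [99.7, 16.0, 24.0]]
s now 136.4 of 225.8 pos [ 0.5217 -0.0378  0.1529] F [ 0.16 -0.08 -2.29]
0 dp [ 0.07 -0.03] dz 0.001 yaw 36.5
3 dp [3.08 0.02] dz 0.033 yaw 34.6
6 dp [6.09 0.16] dz 0.063 yaw 32.9
9 dp [9.1  0.38] dz 0.089 yaw 31.4
12 dp [12.12  0.68] dz 0.113 yaw 30.0
16 dp [16.14  1.18] dz 0.14 yaw 28.5
20 dp [20.16  1.78] dz 0.16 yaw 27.3
24 dp [24.16  2.45] dz 0.174 yaw 26.5
28 dp [28.15  3.16] dz 0.182 yaw 26.1
32 dp [32.13  3.89] dz 0.184 yaw 26.0
36 dp [36.08  4.61] dz 0.181 yaw 26.2
40 dp [40.02  5.32] dz 0.174 yaw 26.5
44 dp [43.94  5.99] dz 0.167 yaw 27.0
48 dp [47.85  6.64] dz 0.16 yaw 27.4
52 dp [51.75  7.26] dz 0.155 yaw 27.7
```

View pics/w10.png

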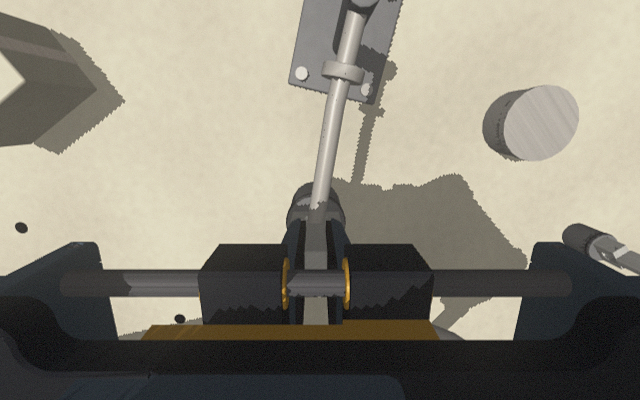

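>>> servo_tool --steps '[{"dp": [1.5, 0, 0], "dr": [0, 0, 0.018], "hand": 0}, {"dp": [4, 0.1, 0], "dr": [0, 0, 0.045], "hand": 0}, {"dp": [6.1, 0.2, 0], "dr": [0, 0, 0.067], "hand": 0}, {"dp": [9.1, 0.5, 0], "dr": [0, 0, 0.092], "hand": 0}, {"dp": [12.1, 0.8, 0], "dr": [0, 0, 0.115], "hand": 0}, {"dp": [15, 1.2, 0], "dr": [0, 0, 0.132], "hand": 0}, {"dp": [18, 1.6, 0], "dr": [0, 0, 0.148], "hand": 0}, {"dp": [21, 2.1, 0], "dr": [0, 0, 0.157], "hand": 0}, {"dp": [24, 2.7, 0], "dr": [0, 0, 0.16], "hand": 0}, {"dp": [27, 3.2, 0], "dr": [0, 0, 0.16], "hand": 0}, {"dp": [27, 3.2, 0], "dr": [0, 0, 0.16], "hand": 0}]'

```text
t: 14.5
ee_pos: [0.5457, -0.0242, 0.1529]
tool_rot: [3.053, 0.742, 0.0]
force: [0.3, 0.6, -3.0]
finger_gap: 0.0117
```

```bash
python3 - <<'E'
from h import *
plan([.526,-.241,.1529],103.2)
s=observe();save('wrist','w11');o=center('w11',.0,start=(22,0.),n=50)
print(o[:].round(1).tolist())
z=load('w11')
for v in (203,209): print(v,[int(x) for x in z['im'][v,280:350].mean(-1)])
E
```

```text
t 14.5 now [ 0.5457 -0.0242  0.1529] yaw 27.34 F [ 0.26  0.6  -3.01] T [-0.05  0.14  0.05] gap 0.0117 
 dp [-117.1  183.5   -0. ] dr [ 2.000e-04 -1.000e-04 -1.324e+00]
[[22.0, 0.0, 12.1], [26.0, -0.0, 12.1], [30.0, -0.0, 12.0], [34.0, 0.0, 11.9], [38.0, -0.0, 11.9], [42.0, -0.0, 11.8], [46.0, -0.1, 12.0], [50.0, -0.3, 12.3], [54.0, -0.3, 12.2], [58.0, -0.3, 12.2], [62.0, 0.0, 11.6], [66.0, 0.3, 12.0], [70.0, 0.7, 11.4], [74.0, 1.0, 24.0], [78.0, 1.3, 24.0], [82.0, 1.6, 11.8], [86.0, 1.7, 12.0], [89.9, 2.2, 11.6], [93.9, 2.5, 12.2], [97.9, 2.7, 11.7], [101.9, 3.0, 12.0], [105.9, 3.0, 12.0], [109.9, 3.8, 15.9], [113.9, 3.9, 18.5], [117.9, 4.2, 20.0], [121.9, 4.4, 20.6], [125.9, 4.4, 18.1], [129.9, 4.2, 8.1]]
203 [215, 216, 215, 218, 215, 214, 211, 213, 212, 214, 210, 138, 54, 53, 65, 74, 78, 79, 78, 81, 81, 83, 82, 80, 79, 80, 80, 92, 94, 101, 102, 102, 103, 100, 100, 104, 103, 102, 96, 100, 96, 93, 88, 88, 78, 76, 79, 76, 80, 75, 75, 74, 73, 73, 77, 76, 64, 52, 53, 66, 109, 118, 117, 117, 118, 116, 118, 115, 118, 116]
209 [214, 214, 213, 213, 215, 215, 219, 217, 191, 67, 61, 76, 79, 78, 80, 80, 81, 81, 79, 74, 81, 81, 81, 83, 79, 76, 84, 93, 95, 98, 97, 105, 103, 106, 102, 104, 102, 100, 103, 103, 99, 94, 94, 86, 82, 78, 79, 73, 75, 77, 80, 76, 78, 78, 73, 76, 78, 75, 74, 76, 62, 49, 79, 118, 118, 115, 119, 114, 115, 112]
```

View pics/w11.png

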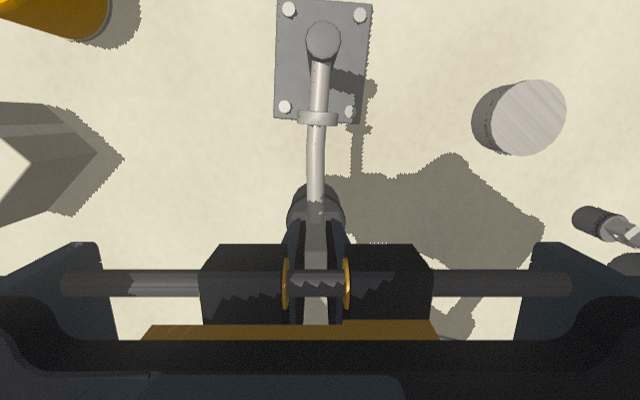

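The rod lies dead on the tool axis. There is a kink of about 0.08 rad near tool x = 60 mm, and the collar face is at about 73–75 mm. I slide on to 50 mm.

>>> servo_tool --steps '[{"dp": [3, 0, 0], "dr": [0, 0, 0], "hand": 0}, {"dp": [7.5, 0, 0], "dr": [0, 0, 0], "hand": 0}, {"dp": [12, 0, 0], "dr": [0, 0, 0], "hand": 0}, {"dp": [16.5, 0, 0], "dr": [0, 0, 0], "hand": 0}, {"dp": [21, -0.1, 0], "dr": [0, 0, 0], "hand": 0}, {"dp": [25.5, -0.1, 0], "dr": [0, 0, 0], "hand": 0}, {"dp": [30, -0.1, 0], "dr": [0, 0, 0], "hand": 0}, {"dp": [34.5, -0.2, 0], "dr": [0, 0, 0], "hand": 0}, {"dp": [39, -0.2, 0], "dr": [0, 0, 0], "hand": 0}, {"dp": [43.5, -0.2, 0], "dr": [0, 0, 0], "hand": 0}, {"dp": [47, -0.2, 0], "dr": [0, 0, 0], "hand": 0}, {"dp": [48.5, -0.2, 0], "dr": [0, 0, 0.005], "hand": 0}]'

```text
t: 15.75
ee_pos: [0.5886, -0.0017, 0.1529]
tool_rot: [3.055, 0.734, 0.0]
force: [-0.6, 0.3, -2.6]
finger_gap: 0.0119
```

```bash
python3 - <<'E'
from h import *
plan([.526,-.241,.1529],103.2)
s=observe();save('wrist','w12');
z,P,l,st,c=rodpix('w12',r1=215);i=1+np.argmax(st[1:,4])
for v in range(120,215,4):
    u=np.where(l[v]==i)[0]
    if len(u)>2:
        a=rodtool(z,u.min()-.5,v,.0229);b=rodtool(z,u.max()+.5,v,.0229);print(v,u.min(),u.max(),((a+b)/2*1000).round(1)[:2]-[0,.5],((b-a)[1]*1000).round(1))
cv2.imwrite('pics/w12c.png',cv2.resize(z['im'][90:290,220:420],None,fx=3,fy=3)[:,:,::-1])
E
```

```text
t 15.75 now [ 0.5886 -0.0017  0.1529] yaw 27.03 F [-0.59  0.25 -2.64] T [-0.07  0.14  0.  ] gap 0.0119 
 dp [-164.5  184.7   -0. ] dr [ 1.0000e-04 -0.0000e+00 -1.3294e+00]
120 311 334 [75.   4.4] 15.2
124 308 337 [72.5  4.4] 19.0
128 306 338 [70.1  4.1] 21.0
132 306 338 [67.6  4.2] 21.1
136 307 337 [65.1  4.2] 19.9
140 308 336 [62.6  4.2] 18.6
144 311 332 [60.   3.9] 14.2
148 312 329 [57.5  3.2] 11.7
152 311 329 [54.9  2.9] 12.3
156 311 329 [52.3  2.9] 12.4
160 311 328 [49.7  2.6] 11.8
164 311 328 [47.1  2.6] 11.8
168 310 328 [44.4  2.3] 12.5
172 310 327 [41.7  2. ] 11.9
176 310 326 [39.   1.7] 11.3
180 310 327 [36.3  2. ] 12.0
184 304 326 [33.6 -0.3] 15.4
188 299 335 [30.8  1. ] 24.9
192 298 336 [28.1  1. ] 26.3
196 298 336 [25.3  1. ] 26.4
200 301 335 [22.5  1.7] 23.8
204 308 325 [19.6  0.7] 12.3
208 308 324 [16.8  0.4] 11.6
212 308 324 [13.9  0.4] 11.7
```

View pics/w12c.png

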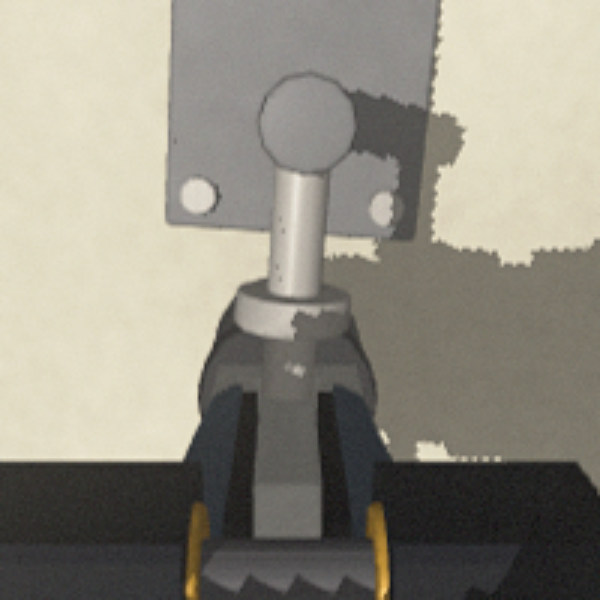

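>>> servo_tool --steps '[{"dp": [1.5, 0, 0], "dr": [0, 0, 0.007], "hand": 0}, {"dp": [3.5, 0, 0], "dr": [0, 0, 0.015], "hand": 0}, {"dp": [5.5, 0.1, 0], "dr": [0, 0, 0.023], "hand": 0}, {"dp": [7.5, 0.1, 0], "dr": [0, 0, 0.03], "hand": 0}, {"dp": [9, 0.2, 0], "dr": [0, 0, 0.038], "hand": 0}, {"dp": [10, 0.2, 0], "dr": [0, 0, 0.042], "hand": 0}, {"dp": [11, 0.3, 0], "dr": [0, 0, 0.045], "hand": 0}, {"dp": [11, 0.3, 0], "dr": [0, 0, 0.045], "hand": 0}]'

```text
t: 16.6
ee_pos: [0.5983, 0.0028, 0.1529]
tool_rot: [-3.07, -0.665, -0.0]
force: [0.5, 0.2, -2.6]
finger_gap: 0.0116
```

```bash
python3 - <<'E'
from h import *
plan([.526,-.241,.1529],103.2)
save('wrist','w13');z=load('w13')
cv2.imwrite('pics/w13c.png',cv2.resize(z['im'][120:290,235:400],None,fx=3.5,fy=3.5)[:,:,::-1])
E
```

```text
t 16.6 now [0.5983 0.0028 0.1529] yaw 24.45 F [ 0.46  0.19 -2.64] T [-0.07  0.16  0.05] gap 0.0116 
 dp [-166.7  192.1   -0. ] dr [-0.     -0.     -1.3745]
```

View pics/w13c.png

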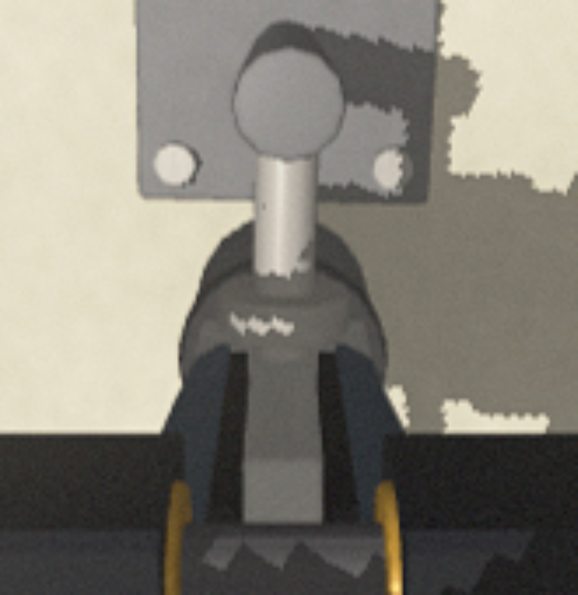

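The collar is just ahead of the head and the force shows only the weight. I creep in.

>>> servo_tool --steps '[{"dp": [0.5, 0, 0], "dr": [0, 0, 0], "hand": 0}, {"dp": [1, 0, 0], "dr": [0, 0, 0], "hand": 0}, {"dp": [1.5, 0, 0], "dr": [0, 0, 0], "hand": 0}, {"dp": [1.5, 0, 0], "dr": [0, 0, 0], "hand": 0}]'

```text
t: 17.05
ee_pos: [0.5997, 0.0035, 0.1529]
tool_rot: [3.07, 0.665, 0.0]
force: [-0.3, -0.4, -2.1]
finger_gap: 0.0123
```

>>> servo_tool --steps '[{"dp": [0.5, 0, 0], "dr": [0, 0, 0.005], "hand": 0}, {"dp": [1, 0, 0], "dr": [0, 0, 0.005], "hand": 0}, {"dp": [1, 0, 0], "dr": [0, 0, 0.005], "hand": 0}]'

```text
t: 17.35
ee_pos: [0.6006, 0.0039, 0.1529]
tool_rot: [3.072, 0.658, 0.0]
force: [1.5, 0.4, -2.1]
finger_gap: 0.0118
```

>>> servo_tool --steps '[{"dp": [0.5, 0, 0], "dr": [0, 0, 0], "hand": 0}, {"dp": [1, 0, 0], "dr": [0, 0, 0], "hand": 0}, {"dp": [1, 0, 0], "dr": [0, 0, 0], "hand": 0}]'

```text
t: 17.65
ee_pos: [0.6015, 0.0043, 0.1529]
tool_rot: [3.072, 0.658, 0.0]
force: [0.5, 0.2, -2.0]
finger_gap: 0.012
```

>>> servo_tool --steps '[{"dp": [0.3, 0, 0], "dr": [0, 0, 0.004], "hand": 0}, {"dp": [0.5, 0, 0], "dr": [0, 0, 0.004], "hand": 0}, {"dp": [0.5, 0, 0], "dr": [0, 0, 0.004], "hand": 0}]'

```text
t: 17.95
ee_pos: [0.6018, 0.0044, 0.1529]
tool_rot: [3.073, 0.651, -0.0]
force: [-0.6, -0.4, -2.0]
finger_gap: 0.0118
```

```bash
python3 - <<'E'
from h import *
plan([.526,-.241,.1529],103.2)
save('wrist','w14');z=load('w14')
cv2.imwrite('pics/w14c.png',cv2.resize(z['im'][120:290,235:400],None,fx=3.5,fy=3.5)[:,:,::-1])
save('scene','s14');im=load('s14')['im'];cv2.imwrite('pics/s14c.png',cv2.resize(im[170:310,260:400],None,fx=4,fy=4,interpolation=cv2.INTER_CUBIC)[:,:,::-1])
E
```

```text
t 17.95 now [0.6018 0.0044 0.1529] yaw 23.93 F [-0.62 -0.35 -2.  ] T [-0.22  0.37  0.01] gap 0.0118 
 dp [-1.688e+02  1.936e+02  1.000e-01] dr [-2.0000e-04  2.0000e-04 -1.3835e+00]
```

View pics/w14c.png

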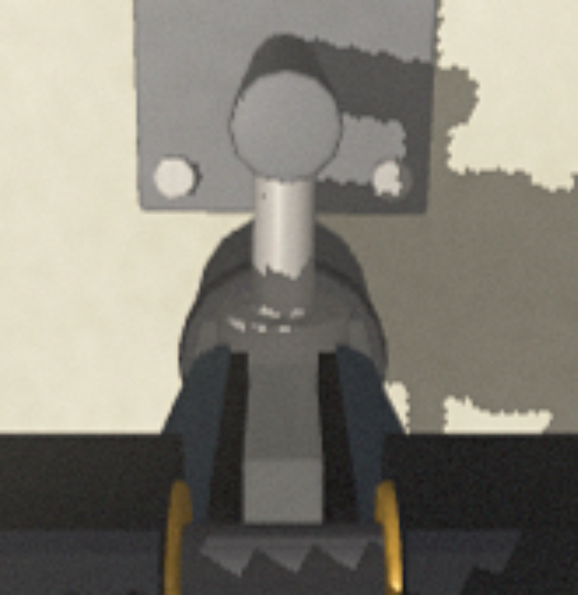

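View pics/s14c.png

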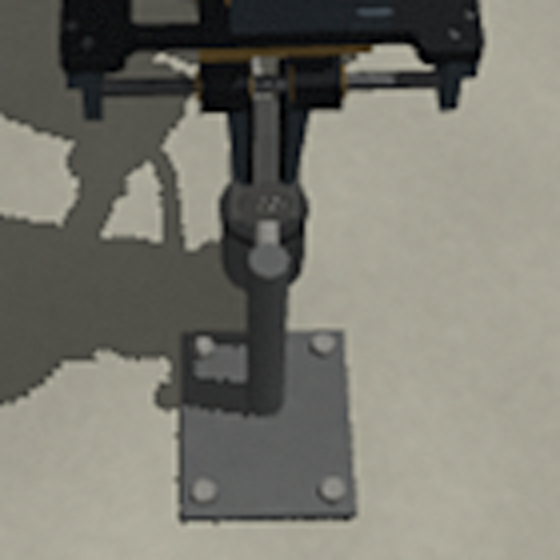

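>>> servo_tool --steps '[{"dp": [0.3, 0, 0], "dr": [0, 0, 0], "hand": 0}, {"dp": [0.5, 0, 0], "dr": [0, 0, 0], "hand": 0}, {"dp": [0.5, 0, 0], "dr": [0, 0, 0], "hand": 0}]'

```text
t: 18.35
ee_pos: [0.6019, 0.0045, 0.1529]
tool_rot: [3.073, 0.651, -0.002]
force: [-4.2, -2.1, 1.3]
finger_gap: 0.0116
```

```bash
python3 - <<'E'
from h import *
for i in range(3): plan([.526,-.241,.1529],103.2); capture('top')
plan([.526,-.241,.1529],103.2)
E
```

```text
t 18.35 now [0.6019 0.0045 0.1529] yaw 23.94 F [-4.21 -2.07  1.26] T [-0.62  1.07 -0.07] gap 0.0116 
 dp [-1.690e+02  1.936e+02  1.000e-01] dr [-7.0000e-04  8.0000e-04 -1.3834e+00]
t 18.4 now [0.6019 0.0045 0.1529] yaw 23.94 F [-4.62 -2.09  0.84] T [-0.59  1.08 -0.06] gap 0.0117 
 dp [-1.689e+02  1.936e+02  1.000e-01] dr [-8.0000e-04  8.0000e-04 -1.3834e+00]
t 18.45 now [0.6019 0.0045 0.1529] yaw 23.94 F [-5.02 -2.47  0.08] T [-0.62  1.03 -0.04] gap 0.0118 
 dp [-1.689e+02  1.936e+02  1.000e-01] dr [-8.0000e-04  8.0000e-04 -1.3834e+00]
t 18.5 now [0.6019 0.0045 0.1529] yaw 23.94 F [-4.16 -2.84  0.38] T [-0.67  1.06 -0.03] gap 0.0118 
 dp [-1.690e+02  1.936e+02  1.000e-01] dr [-7.0000e-04  8.0000e-04 -1.3834e+00]
```

Contact with the collar at about 5 N. I ease back 0.5 mm, then lower so the hole rests on the rod before letting go.

>>> servo_tool --steps '[{"dp": [-0.3, 0, 0], "dr": [0, 0, 0], "hand": 0}, {"dp": [-0.5, 0, 0], "dr": [0, 0, 0], "hand": 0}, {"dp": [-0.5, 0, 0.5], "dr": [0, 0, 0], "hand": 0}, {"dp": [-0.5, 0, 1], "dr": [0, 0, 0], "hand": 0}, {"dp": [-0.5, 0, 1], "dr": [0, 0, 0], "hand": 0}]'

```text
t: 19.0
ee_pos: [0.6018, 0.0045, 0.1518]
tool_rot: [-3.073, -0.651, 0.0]
force: [-3.1, -1.7, -1.6]
finger_gap: 0.0119
```

>>> servo_tool --steps '[{"dp": [0, 0, 0.3], "dr": [0, 0, 0], "hand": 0}, {"dp": [0, 0, 0.5], "dr": [0, 0, 0], "hand": 0}, {"dp": [0, 0, 0.5], "dr": [0, 0, 0], "hand": 0}]'

```text
t: 19.3
ee_pos: [0.6018, 0.0045, 0.1514]
tool_rot: [-3.073, -0.651, 0.0]
force: [-2.9, -3.0, -1.5]
finger_gap: 0.0118
```

>>> servo_tool --steps '[{"dp": [-0.3, 0, 0], "dr": [0, 0, 0], "hand": 0}, {"dp": [-0.5, 0, 0], "dr": [0, 0, 0], "hand": 0}, {"dp": [-0.5, 0, 0], "dr": [0, 0, 0], "hand": 0}]'

```text
t: 19.6
ee_pos: [0.6017, 0.0044, 0.1514]
tool_rot: [-3.073, -0.652, -0.001]
force: [0.2, 0.2, -2.4]
finger_gap: 0.0118
```

>>> servo_tool --steps '[{"dp": [0, 0, 0.3], "dr": [0, 0, 0], "hand": 0}, {"dp": [0, 0, 0.3], "dr": [0, 0, 0], "hand": 0}]'

```text
t: 19.8
ee_pos: [0.6016, 0.0043, 0.1511]
tool_rot: [3.073, 0.652, 0.001]
force: [-0.3, -0.1, -3.2]
finger_gap: 0.0121
```

>>> servo_tool --steps '[{"dp": [0, 0, 0.3], "dr": [0, 0, 0], "hand": 0}, {"dp": [0, 0, 0.3], "dr": [0, 0, 0], "hand": 0}]'

```text
t: 20.0
ee_pos: [0.6016, 0.0043, 0.1509]
tool_rot: [3.073, 0.652, 0.0]
force: [0.7, -0.0, -1.6]
finger_gap: 0.0122
```

>>> servo_tool --steps '[{"dp": [0, 0, 0.3], "dr": [0, 0, 0], "hand": 0}, {"dp": [0, 0, 0.3], "dr": [0, 0, 0], "hand": 0}]'

```text
t: 20.2
ee_pos: [0.6016, 0.0043, 0.1508]
tool_rot: [3.073, 0.652, 0.001]
force: [-1.0, 1.0, 2.3]
finger_gap: 0.0119
```

>>> servo_tool --steps '[{"dp": [0, 0, -0.1], "dr": [0, 0, 0], "hand": 0}, {"dp": [0, 0, -0.1], "dr": [0, 0, 0], "hand": 0}]'

```text
t: 20.4
ee_pos: [0.6016, 0.0043, 0.1508]
tool_rot: [3.073, 0.651, 0.001]
force: [0.6, 0.5, 3.7]
finger_gap: 0.0122
```

>>> servo_tool --steps '[{"dp": [0, 0, -0.2], "dr": [0, 0, 0], "hand": 0}, {"dp": [0, 0, -0.2], "dr": [0, 0, 0], "hand": 0}]'

```text
t: 20.6
ee_pos: [0.6016, 0.0043, 0.1508]
tool_rot: [3.073, 0.652, 0.0]
force: [0.9, 0.5, 1.0]
finger_gap: 0.012
```

```bash
python3 - <<'E'
from h import *
for i in range(3): plan([.526,-.241,.1529],103.2); capture('top')
E
```

```text
t 20.6 now [0.6016 0.0043 0.1508] yaw 23.94 F [0.9  0.46 0.98] T [ 0.04  0.02 -0.03] gap 0.012 
 dp [-168.6  193.5   -2.1] dr [ 2.0000e-04 -1.0000e-04 -1.3833e+00]
t 20.65 now [0.6016 0.0043 0.1508] yaw 23.94 F [0.88 0.89 1.16] T [ 0.07 -0.11 -0.  ] gap 0.0119 
 dp [-168.6  193.5   -2.1] dr [ 3.0000e-04 -1.0000e-04 -1.3834e+00]
t 20.7 now [0.6016 0.0043 0.1508] yaw 23.94 F [ 0.31 -0.73  0.64] T [ 0.12 -0.06 -0.  ] gap 0.0119 
 dp [-168.6  193.5   -2.1] dr [ 3.0000e-04 -1.0000e-04 -1.3834e+00]
```

The rod now carries the weight, and the gap to the collar is under 1 mm. I open.

>>> servo_tool --steps '[{"dp": [0, 0, 0], "dr": [0, 0, 0], "hand": 0.15}, {"dp": [0, 0, 0], "dr": [0, 0, 0], "hand": 0.2}, {"dp": [0, 0, 0], "dr": [0, 0, 0], "hand": 0.3}, {"dp": [0, 0, 0], "dr": [0, 0, 0], "hand": 0.4}, {"dp": [0, 0, 0], "dr": [0, 0, 0], "hand": 0.4}, {"dp": [0, 0, 0], "dr": [0, 0, 0], "hand": 0.4}]'

```text
t: 21.35
ee_pos: [0.6014, 0.0043, 0.1508]
tool_rot: [3.073, 0.652, 0.0]
force: [-0.2, -0.5, 0.0]
finger_gap: 0.0368
```

```bash
python3 - <<'E'
from h import *
plan([.526,-.241,.1529],103.2)
save('wrist','w15');z=load('w15')
cv2.imwrite('pics/w15c.png',cv2.resize(z['im'][120:290,235:400],None,fx=3.5,fy=3.5)[:,:,::-1])
save('scene','s15');im=load('s15')['im'];cv2.imwrite('pics/s15c.png',cv2.resize(im[170:310,260:400],None,fx=4,fy=4,interpolation=cv2.INTER_CUBIC)[:,:,::-1])
E
```

```text
t 21.35 now [0.6014 0.0043 0.1508] yaw 23.94 F [-0.23 -0.48  0.01] T [-0.1   0.13  0.02] gap 0.0368 
 dp [-168.5  193.6   -2.1] dr [ 0.      0.     -1.3834]
```

View pics/w15c.png

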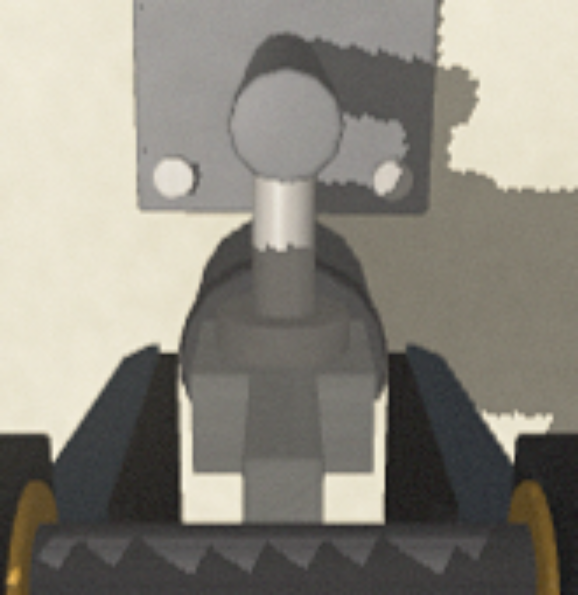

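View pics/s15c.png

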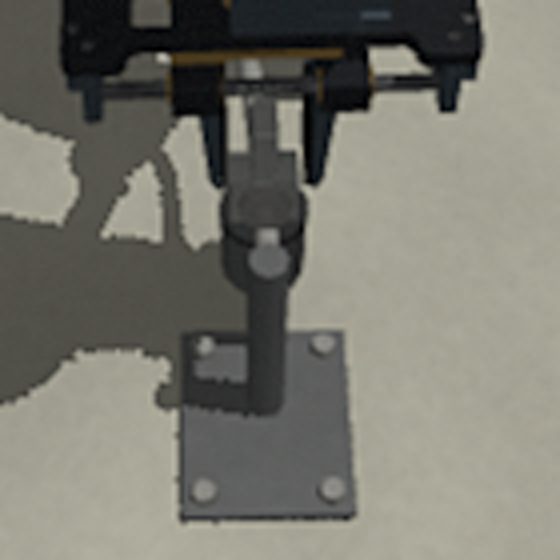

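The wrist crop shows the lug free between the open fingers and the head right at the collar. I withdraw straight up.

>>> servo_tool --steps '[{"dp": [0, 0, -3], "dr": [0, 0, 0], "hand": 0.4}, {"dp": [0, 0, -10], "dr": [0, 0, 0], "hand": 0.4}, {"dp": [0, 0, -20], "dr": [0, 0, 0], "hand": 0.4}, {"dp": [0, 0, -35], "dr": [0, 0, 0], "hand": 0.4}, {"dp": [0, 0, -55], "dr": [0, 0, 0], "hand": 0.4}, {"dp": [0, 0, -75], "dr": [0, 0, 0], "hand": 0.4}, {"dp": [0, 0, -95], "dr": [0, 0, 0], "hand": 0.4}, {"dp": [0, 0, -110], "dr": [0, 0, 0], "hand": 0.4}, {"dp": [0, 0, -115], "dr": [0, 0, 0], "hand": 0.4}, {"dp": [0, 0, -115], "dr": [0, 0, 0], "hand": 0.4}, {"dp": [0, 0, -115], "dr": [0, 0, 0], "hand": 0.4}]'

```text
t: 22.55
ee_pos: [0.6011, 0.0043, 0.2653]
tool_rot: [-3.073, -0.651, 0.001]
force: [0.6, 1.1, 0.4]
finger_gap: 0.0364
```

```bash
python3 - <<'E'
from h import *
plan([.526,-.241,.1529],103.2)
save('wrist','w16');save('scene','s16')
for n in ('w16','s16'):
    z=load(n);P=cloud(z)
    reg=(P[...,0]>.57)&(P[...,0]<.66)&(abs(P[...,1]-.005)<.06)
    for lo,hi in ((.165,.2),(.135,.152)):
        p=P[reg&(P[...,2]>lo)&(P[...,2]<hi)]
        if len(p)>10: print(n,lo,len(p),cv2.minAreaRect((p[:,:2]*1000).astype(np.float32)),np.median(p[:,2]).round(4))
a=load('w16')['im'];b=load('s16')['im']
cv2.imwrite('pics/f16.png',np.hstack([cv2.resize(a[60:330,200:440],(400,450)),cv2.resize(b[170:305,270:390],(400,450),interpolation=cv2.INTER_CUBIC)])[:,:,::-1])
E
```

```text
t 22.55 now [0.6011 0.0043 0.2653] yaw 23.94 F [0.6  1.06 0.36] T [-0.05  0.05  0.02] gap 0.0364 
 dp [-168.1  193.8  112.4] dr [-8.0000e-04  3.0000e-04 -1.3834e+00]
w16 0.165 406 ((600.697265625, 4.592092514038086), (24.257606506347656, 11.814414978027344), 23.550941467285156) 0.1838
w16 0.135 1137 ((614.6470947265625, 10.663970947265625), (99.18592071533203, 33.8992919921875), 23.420385360717773) 0.1439
s16 0.165 104 ((601.5947875976562, 2.1075258255004883), (24.844444274902344, 11.367762565612793), 22.04813003540039) 0.1843
s16 0.135 341 ((614.10302734375, 8.546310424804688), (100.75963592529297, 33.27452087402344), 22.019447326660156) 0.145
```

View pics/f16.png

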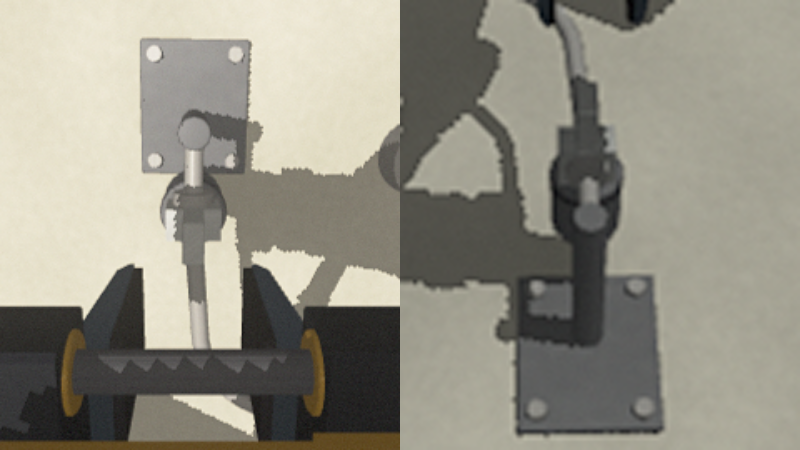

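View pics/s16.png

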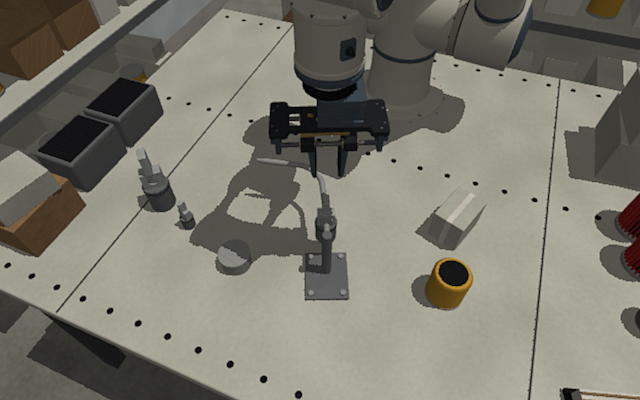

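```bash
python3 - <<'E'
from h import *
save('wrist','w17')
for n in ('w16','w17'):
    z=load(n);P=cloud(z); reg=(P[...,0]>.57)&(P[...,0]<.62)&(abs(P[...,1]-.005)<.06)
    p=P[reg&(P[...,2]>.165)&(P[...,2]<.2)]; c=np.array(cv2.minAreaRect((p[:,:2]*1000).astype(np.float32))[0])
    q=P[(P[...,2]>.1345)&(P[...,2]<.145)&(np.hypot(P[...,0]-.652,P[...,1]-.026)<.02)]
    pc=np.array(cv2.minEnclosingCircle((q[:,:2]*1000).astype(np.float32))[0]); 
    h=P[reg&(P[...,2]>.137)&(P[...,2]<.15)]
    print(n,c.round(1),pc.round(1),np.hypot(*(pc-c)).round(1))
print(observe()['t'])
job_done()
E
```

```text
w16 [600.7   4.6] [647.   24.1] 50.3
w17 [600.9   4.5] [646.7  24.6] 50.0
22.7
the job is handed in; nothing more can be done
```

The filter is hanging on the rod with its head against the stop collar, let go and still, and I handed the job in at 22.7 s. No verdict is reported, so these are my own checks.

- **Filter chosen:** I took the middle-sized one of the three, about 44 mm across and 130 mm high. I gripped it by its lug and threaded it over the free end. It followed the centre line traced in the wrist camera around the bend.
- **Forces:** the wrist readings I took while sliding showed only the filter's weight. The push against the collar read about 5 N. Lowering it onto the rod reached about 6 N. I eased that off to about 1 N before opening the fingers and rising clear.
- **Final position:** two wrist pictures after release agree on the lug's position to 0.2 mm, so it is not moving. It stayed within 1 mm of where I let go and is upright. The gripper is clear, about 80 mm above the lug.
- **Other goods:** the carton, yellow can and tin look undisturbed in the last scene picture. I did not measure them again.
- **Checks that disagreed:** my last distance from lug to post axis came out at 50 mm. An earlier view gave 55 mm, which is the expected value for home. The 50 mm fit also included part of the rod. I relied on the felt contact and the head visibly meeting the collar instead.
- **Camera offset:** the top and scene cameras differed from each other by 2–3 mm, so I steered by the wrist camera.

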